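# Pack the sample vials in reverse order and cover them

## Task

Pack the four sample vials from the row of grey holders into the white shipping tray in reverse order, left and right being the robot's own as it faces the table: the leftmost vial goes into the rightmost pocket, the next into the pocket beside it, and so on until the rightmost vial stands in the leftmost pocket. Keep the vials upright throughout and stand each fully down in its pocket; when all four are in, lift the clear cover by its handle and set it over them so that it rests fully down on the tray's base plate all round, then let go.

Things in the scene. Friction and masses are not known exactly. Their poses are not given: they have to be found in the camera images.
- vial_slim: slimmest amber glass sample vial: 18 mm diameter, 72 mm tall, straight sides, white cap of the same width (top 22 mm) with a domed top. About 30 g. Origin: centre of its underside; z up along its axis. At the start it stands upright in its own holder; the part above 22 mm from its underside stands out of the holder (the same in a tray pocket).
- vial_narrow: amber glass vial, 22 mm diameter, 70 mm tall, with a white six-sided cap about 22 mm across the corners (top 17 mm). About 40 g. Origin: centre of its underside; z up along its axis. At the start it stands upright in its own holder; the part above 22 mm from its underside stands out of the holder (the same in a tray pocket).
- vial_bottle: amber glass vial, 26 mm diameter up to 48 mm, then a sloping shoulder and a white cap only 16 mm wide; 66 mm tall. About 50 g. Origin: centre of its underside; z up along its axis. At the start it stands upright in its own holder; the part above 22 mm from its underside stands out of the holder (the same in a tray pocket).
- vial_jar: widest and shortest amber glass vial: 30 mm diameter, 60 mm tall, with a flat white cap of full width (top 15 mm) over a short 25 mm neck. About 60 g. Origin: centre of its underside; z up along its axis. At the start it stands upright in its own holder; the part above 22 mm from its underside stands out of the holder (the same in a tray pocket).
- holder_slim: Fixed round grey cup holding the slim vial at the start; one of four of different widths in a row, 56 mm apart, mixed order, on an aluminium strip 236 x 60 x 8 mm. Outside 32 mm wide, inside 26 mm, 28 mm tall, floor 6 mm thick. Origin: centre of its underside, 8 mm above the table; y along the row to the robot's left (turned at most 0.28 rad), x across it.
- holder_narrow: Fixed round grey cup holding the narrow vial at the start; one of four of different widths in a row, 56 mm apart, mixed order, on an aluminium strip 236 x 60 x 8 mm. Outside 36 mm wide, inside 30 mm, 28 mm tall, floor 6 mm thick. Origin: centre of its underside, 8 mm above the table; y along the row to the robot's left (turned at most 0.28 rad), x across it.
- holder_bottle: Fixed round grey cup holding the bottle vial at the start; one of four of different widths in a row, 56 mm apart, mixed order, on an aluminium strip 236 x 60 x 8 mm. Outside 40 mm wide, inside 34 mm, 28 mm tall, floor 6 mm thick. Origin: centre of its underside, 8 mm above the table; y along the row to the robot's left (turned at most 0.28 rad), x across it.
- holder_jar: Fixed round grey cup holding the jar vial at the start; one of four of different widths in a row, 56 mm apart, mixed order, on an aluminium strip 236 x 60 x 8 mm. Outside 44 mm wide, inside 38 mm, 28 mm tall, floor 6 mm thick. Origin: centre of its underside, 8 mm above the table; y along the row to the robot's left (turned at most 0.28 rad), x across it.
- tray: Fixed white shipping tray, across the table from the holders: base plate 94 (x) x 244 (y) x 10 mm; on its middle a 54 x 204 mm block of four open 46 x 46 mm pockets in a row, centred at x = 0, y = -75, -25, 25, 75 mm, floors 10 mm and wall tops 32 mm above the table. Origin: centre of its underside; y to the robot's left along the row, turned at most 0.28 rad.
- cover: Loose clear box, open below, 76 (x) x 226 (y) x 81 mm, inside 70 x 220 x 78 deep; 250 g; grey band at its foot. On top a grey rib handle 14 (x) x 100 (y) mm, 81 to 116 mm up. Origin: centre of its underside, y lengthwise. Starts at the far middle. On the tray it rests on the base plate (10 mm up) round the pocket walls, 8 mm play, if all vials are fully down; either way round.
Not all that is in view belongs to the job. Of the things shaped like the cover, the clear one is meant.

How it is judged:
By the outcome, as a careful person would: the job done as asked, in the order asked, and still so for the second after the job is handed in, with the robot touching nothing.
It also fails if it takes over 109 s, if anything falls off the work surface, if the arm or the gripper's body presses on something with over 40 N, if the wrist force passes 120 N, or if a joint passes its speed limit or range.

## Robot

A 7-joint arm with a two-finger parallel gripper is mounted at the origin on the work surface. World frame = base frame: x ahead of the robot, y to its left, z up, the work surface at z = 0. Lengths are in m, angles in degrees, forces in N, time in s.
With the tool pointing down it reaches from about 0.4 to 0.875 m from the base axis. Payload 4.4 kg.
Tool frame: the origin (TCP) lies midway between the tips of the shut fingers; the grasp point (between the pads) lies 19 mm behind it; z points along the fingers, y is the direction in which the jaws open and shut (so a half turn about z gives the same grasp; the last joint's range is limited). The gripper opens to 85 mm and grips with 20 to 120 N. Pads are 22 mm wide; open, the fingers measure 114 mm over their backs; the gripper's body (76 mm by 85 mm) begins 54 mm behind the grasp point. The pads swing forward as they close: fully open they stand 13 mm farther back than shut.
Start: joints at [65.672, 36.005, 2.206, 86.941, -1.547, 57.084, -1.146], TCP at [0.228, -0.609, 0.231] pointing down, gripper open.
Joint ranges: [-175.42, 175.42], [-21.48, 121.26], [-71.46, 75.88], [10.55, 141.38], [-63.04, 243.04], [13.31, 113.54], [-168.57, 168.57]. Speed limits (degrees/s): [147.25, 147.25, 180, 180, 180, 180, 180].

## Interface

Orientations are given as [roll, pitch, yaw] about the fixed x, y, z axes, in that order (R = Rz(yaw) Ry(pitch) Rx(roll)).
In Python, from bench import * gives the robot as it stands.
- The arm moves only by the shell command python3 -m pendant 'ROWS' [OPENING]. ROWS is JSON, a list that holds one entry, the list of rows, each a list of 4 numbers: the shift along the tool's x, y, z in m, then the turn about the tool's z in degrees. In form: [[[x, y, z, roll], ...]]. A call has 1 to 10 rows; each row is the pose to reach, as a shift and turn from the pose commanded when the call began, along the tool's axes at that moment; what a row does not reach only later rows make up. A row lasts 1/12 s, in which the tool goes at most 41.7 mm and 7.16 degrees, less where a joint would pass 70% of its speed; a pose out of reach is approached as far as the arm can. A call with a gripper value outside its range is refused whole. OPENING is the opening, from 0 (shut) to 1 (fully open), set as the call begins (- or left out, the last holds). The fingers move at their own pace and stop on an object; the grip force is fixed at half the most. Time passes only in rows, so rows that repeat a pose let the fingers close. It gives the time, the measured TCP pose, the force and the opening at its end, in the units of the state.
- state(): the state, without advancing time (a new reading comes with each control period).
- get_image(name): name is "side" or "top"; returns a dict with "color" (420x560x3 uint8, red, green, blue), "intrinsics" (3x3 intrinsics, pixels), "dist" ([k1, k2, p1, p2, k3] as OpenCV has them; the pictures are not rectified), "origin" and "attitude" of the camera in the world. Camera axes: x right, y up, looking along -z (the intrinsics and any distortion apply to the point x, -y, -z); pixel columns grow to the right and rows downward; lengths in m; the calibration is good to about 2 mm. A picture is of the moment at which its call begins. There is no depth.
- finish_job(): hands the job in, once; it reports no verdict.
Trained networks look in a picture, given as the dict that the camera call returned (one of the last four; its "shot" number tells which), for a name from the list of things; names that differ only in an ending like _2 or _b are one class to them, and where a whole thing is asked for, a point or a joint stands for the part that bears it (a point fixed in the world has none). Each returns a list of dicts, best first, with "conf" (0 to 1); they miss things now and then, are a little off and sometimes report something else, mostly with a low value. They report only what shows in the picture. A call takes as long as a camera call. They do not tell look-alikes from the thing itself.
- search_frame(picture, thing): "point" ([column, row] in pixels, amid what is visible of it).
- cut_out(picture, thing): "pixels" (420x560 bool, what is visible of it) and "point" ([column, row] in pixels, amid what is visible of it).
The state is a dict: "time": time; "q": joint angles; "qd": joint speeds; "tau": joint torques, N m; "tool_pos": TCP position; "tcp_rot": TCP orientation; "ft_force": force on the tool from outside, world axes, zero at the start; "moment": the same for the moment, N m; "width": opening from 0.0 (shut) to 1.0 (fully open).
Only numpy, scipy, OpenCV 4.12 (cv2) and the standard library are available. Lean on these libraries where they do the work, as an engineer would, in place of code of your own. Each camera call takes 0.05 s, during which the arm holds its last target.

## Working session

There is one attempt and no reset: what is moved stays moved. The work goes in short steps, Python scripts to look and compute and a shell command to move; the robot and the scene stay as the last step left them, time stands still between calls to the robot, and variables do not carry over. Pictures are saved under pics/ and viewed, and the job is handed in when it is done.

```bash
ls; mkdir -p pics; python3 - <<'E'
from bench import *
import cv2
s=state(); print(s)
for n in ("top","side"):
    p=get_image(n); cv2.imwrite(f"pics/{n}0.png",p["color"][:,:,::-1]); print(n,p["intrinsics"],p["dist"],p["origin"],p["attitude"])
E
```

```text
pics
{'time': 0.0, 'q': array([65.67091452, 36.05945665,  2.20317051, 86.99636697, -1.54759453,
       57.08430437, -1.14799639]), 'qd': array([ 0.04325717,  0.1346554 ,  0.04563742,  0.03569695, -0.05986167,
        0.06446046, -0.01373202]), 'tau': array([ 2.68893217e-05, -5.63404763e+01,  1.22627869e+00, -1.93443686e+01,
        1.09688222e-02,  1.05212827e-02, -2.27467905e-05]), 'tool_pos': array([ 0.2280635 , -0.60800052,  0.23038112]), 'tcp_rot': array([-1.79889576e+02,  1.35303744e-03,  2.05561134e+01]), 'ft_force': array([-0.37879672, -1.03990329, -0.03075831]), 'moment': array([ 0.00549622,  0.001968  , -0.01001777]), 'width': 0.9984322265058635}
top [[385.88965122   0.         275.16857077]
 [  0.         385.88965122 208.35139222]
 [  0.           0.           1.        ]] [-0.01289516  0.          0.          0.          0.        ] [ 0.31778839 -0.03993638  0.91041529] [ 11.62202097  -0.35071128 -83.00767794]
side [[404.7568312    0.         284.87461307]
 [  0.         404.7568312  204.83851972]
 [  0.           0.           1.        ]] [-0.06796349  0.          0.          0.          0.        ] [0.37209423 0.71772676 0.54582598] [  56.77585818   -1.21375469 -168.36499569]
```

View pics/top0.png

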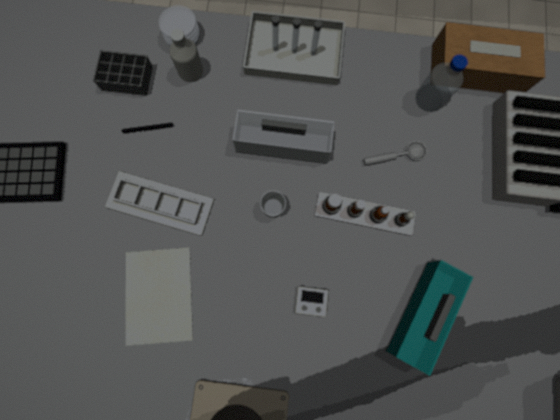

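View pics/side0.png

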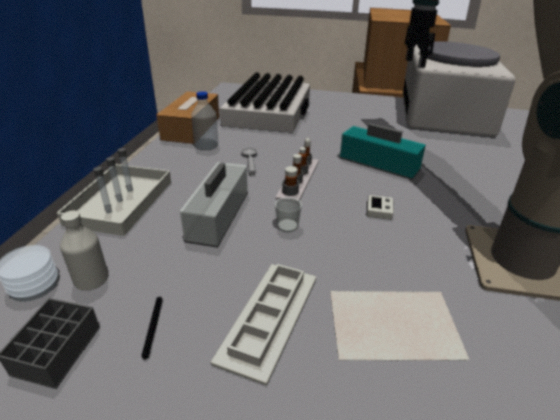

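```bash
cat > h.py <<'E'
from bench import *
import numpy as np, cv2
from scipy.spatial.transform import Rotation as R
from scipy.optimize import least_squares
def cam(p):
    Rc=R.from_euler('xyz',p["attitude"],degrees=True).as_matrix()@np.diag([1,-1,-1]) # cv cam->world
    return Rc,np.array(p["origin"])
def proj(p,X):
    Rc,o=cam(p); X=np.atleast_2d(X).astype(float)
    rv=cv2.Rodrigues(Rc.T)[0]; t=-Rc.T@o
    return cv2.projectPoints(X,rv,t,np.array(p["intrinsics"]),np.array(p["dist"]))[0][:,0]
def ray(p,uv,z):
    Rc,o=cam(p); u=cv2.undistortPoints(np.array(uv,float).reshape(-1,1,2),np.array(p["intrinsics"]),np.array(p["dist"]))[:,0]
    d=np.c_[u,np.ones(len(u))]@Rc.T
    return o+d*((z-o[2])/d[:,2])[:,None]
def crop(p,box,k,name,pts=None):
    a,b,c,d=box; im=p["color"][b:d,a:c,::-1]; im=cv2.resize(im,None,fx=k,fy=k,interpolation=cv2.INTER_CUBIC)
    im=np.clip(255*(im/255.)**0.6*1.1,0,255).astype(np.uint8)
    if pts is not None:
        for q in pts: cv2.circle(im,(int((q[0]+.5-a)*k),int((q[1]+.5-b)*k)),2,(0,255,0),-1)
    cv2.imwrite("pics/"+name,im)
E
python3 - <<'E'
from h import *
import pickle
for n in ("top","side"):
    p=get_image(n)
    pickle.dump(p,open(f"{n}.pkl","wb"))
    for t in ["vial_slim","vial_narrow","vial_bottle","vial_jar","holder_slim","holder_jar","tray","cover"]:
        for r in cut_out(p,t)[:3]:
            print(n,t,round(r["conf"],2),np.round(r["point"],1),r["pixels"].sum(),np.round(ray(p,r["point"],0.03)[0],3))
    if n=="top": crop(p,(300,170,430,250),6,"v_top.png"); crop(p,(90,90,350,250),3,"tc.png")
    else: crop(p,(260,130,340,240),5,"v_side.png"); crop(p,(160,150,340,380),2.6,"sc.png")
E
```

```text
top vial_slim 0.44 [403.9 217.4] 117 [ 0.514 -0.323  0.03 ]
top vial_narrow 0.53 [358.9 208.5] 150 [ 0.522 -0.217  0.03 ]
top vial_narrow 0.4 [348.6 213.5] 113 [ 0.507 -0.194  0.03 ]
top vial_bottle 0.72 [380.4 208.6] 153 [ 0.528 -0.267  0.03 ]
top vial_jar 0.63 [330.9 199.7] 209 [ 0.535 -0.15   0.03 ]
top holder_jar 0.62 [326.9 209.2] 118 [ 0.511 -0.143  0.03 ]
top tray 0.84 [160.3 204.7] 3995 [0.474 0.244 0.03 ]
top cover 0.95 [429.  316.8] 5385 [ 0.297 -0.391  0.03 ]
top cover 0.9 [280.  136.5] 4223 [ 0.676 -0.013  0.03 ]
side vial_slim 0.59 [306.5 145.5] 87 [ 0.523 -0.391  0.03 ]
side vial_narrow 0.49 [296.8 162.1] 119 [ 0.532 -0.276  0.03 ]
side vial_jar 0.49 [291.7 173.8] 223 [ 0.533 -0.207  0.03 ]
side holder_slim 0.56 [309.6 158.3] 33 [ 0.501 -0.308  0.03 ]
side holder_jar 0.64 [290.6 184.4] 132 [ 0.525 -0.152  0.03 ]
side holder_jar 0.53 [301.1 174.8] 49 [ 0.508 -0.207  0.03 ]
side tray 0.87 [264.7 326.6] 6310 [0.48 0.3  0.03]
side tray 0.46 [292.1 175. ] 206 [ 0.531 -0.2    0.03 ]
side cover 0.89 [382.6 148.7] 3303 [ 0.296 -0.426  0.03 ]
side cover 0.81 [216.4 203.1] 3808 [ 0.677 -0.026  0.03 ]
```

View pics/v_top.png

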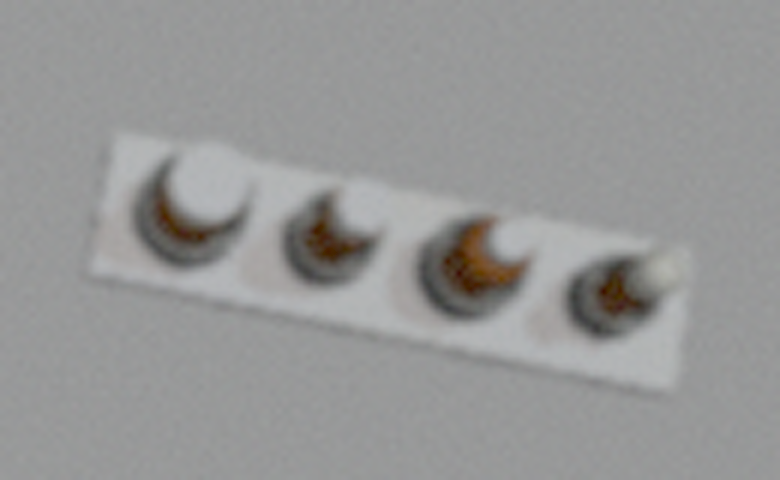

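View pics/v_side.png

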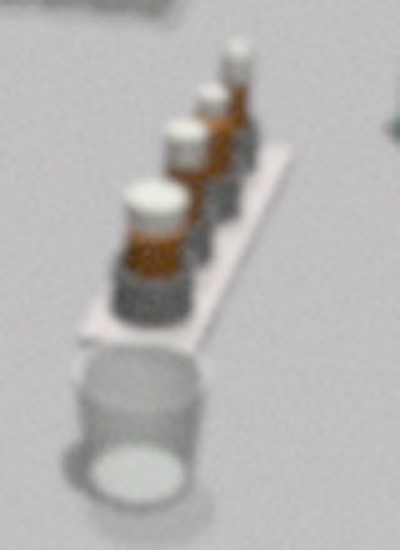

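View pics/tc.png

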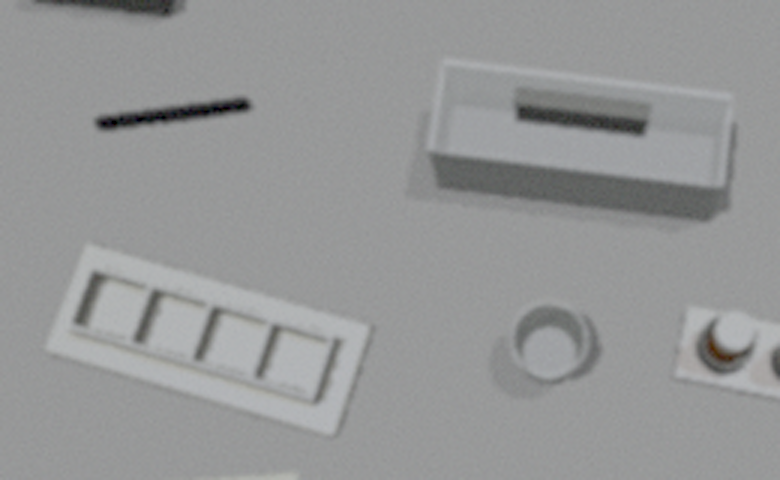

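View pics/sc.png

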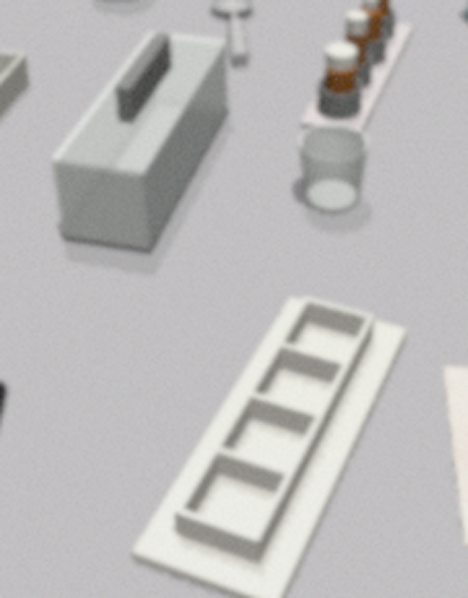

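```bash
cat > fit.py <<'E'
from h import *
import pickle
T=pickle.load(open("top.pkl","rb"));S=pickle.load(open("side.pkl","rb"))
def rect(hx,hy,z): return np.array([[hx,hy,z],[hx,-hy,z],[-hx,-hy,z],[-hx,hy,z]])
def tf(q,P):
    c,s=np.cos(q[2]),np.sin(q[2]); return np.c_[q[0]+c*P[:,0]-s*P[:,1],q[1]+s*P[:,0]+c*P[:,1],P[:,2]]
def fit(name,P,obs,q0):
    # obs: list (picture, idx, uv)
    f=lambda q: np.concatenate([(proj(p,tf(q,P[i:i+1]))[0]-np.array(uv)) for p,i,uv in obs])
    r=least_squares(f,q0,loss='soft_l1'); print(name,np.round(r.x,4),np.degrees(r.x[2]).round(2),"res",np.round(f(r.x).reshape(-1,2),1).tolist()); return r.x
E
python3 - <<'E'
from fit import *
c=lambda l,k,a,b:[(x/k+a-.5,y/k+b-.5) for x,y in l]
tt=c([(90,245),(372,323),(337,435),(47,350)],3,90,90)
ts=c([(293,297),(407,328),(133,553)],2.6,160,150)
P=rect(.047,.122,.010)
print("ray",ray(T,tt,.01).round(3).tolist(),ray(S,ts,.01).round(3).tolist())
qa=fit("tray top",P,[(T,i,tt[i]) for i in range(4)],[.47,.24,-.2])
# side: corner ids by nearest
def ids(q,P,p,pts):
    pr=proj(p,tf(q,P)); return [(p,int(np.argmin(np.linalg.norm(pr-u,axis=1))),u) for u in pts]
fit("tray side",P,ids(qa,P,S,ts),qa)
qt=fit("tray both",P,[(T,i,tt[i]) for i in range(4)]+ids(qa,P,S,ts),qa)
P=rect(.03,.118,.008); st=c([(117,133),(690,245),(672,388),(90,275)],6,300,170)
ss=c([(80,332),(292,145),(195,350)],5,260,130)
qh=fit("strip top",P,[(T,i,st[i]) for i in range(4)],[.52,-.24,-.1])
fit("strip side",P,ids(qh,P,S,ss),qh)
qs=fit("strip both",P,[(T,i,st[i]) for i in range(4)]+ids(qh,P,S,ss),qh)
P=rect(.038,.113,.081); ct=c([(443,62),(733,95),(725,187),(430,152)],3,90,90)
cs=c([(55,162),(229,40),(155,175)],2.6,160,150)
qc=fit("cover top",P,[(T,i,ct[i]) for i in range(4)],[.67,0,-.1])
fit("cover side",P,ids(qc,P,S,cs),qc)
qC=fit("cover both",P,[(T,i,ct[i]) for i in range(4)]+ids(qc,P,S,cs),qc)
pickle.dump((qt,qs,qC),open("q.pkl","wb"))
ang=np.linspace(0,2*np.pi,24)
def circ(r,y,z): return np.c_[r*np.cos(ang),y+r*np.sin(ang),0*ang+z]
pts=[]
def edge(P): return np.concatenate([np.linspace(P[i],P[(i+1)%4],30) for i in range(4)])
pts+= [tf(qt,edge(rect(.047,.122,.01))),tf(qt,edge(rect(.027,.102,.032))),tf(qC,edge(rect(.038,.113,.081))),tf(qC,edge(rect(.007,.05,.116))),tf(qC,edge(rect(.038,.113,.0)))]
pts+= [tf(qs,edge(rect(.03,.118,.008)))]
for r,h,y in [(.015,.060,.084),(.011,.07,.028),(.008,.066,-.028),(.009,.072,-.084)]:
    pts.append(tf(qs,circ(r,y,.014+h)))
for r,y in [(.022,.084),(.018,.028),(.02,-.028),(.016,-.084)]: pts.append(tf(qs,circ(r,y,.036)))
pts=np.concatenate(pts)
crop(T,(90,90,350,250),3,"f1.png",proj(T,pts)); crop(T,(300,170,430,250),6,"f2.png",proj(T,pts))
crop(S,(160,150,340,380),2.6,"f3.png",proj(S,pts)); crop(S,(260,130,340,240),5,"f4.png",proj(S,pts))
E
```

```text
ray [[0.547, 0.364, 0.01], [0.511, 0.127, 0.01], [0.419, 0.14, 0.01], [0.458, 0.38, 0.01]] [[0.508, 0.128, 0.01], [0.418, 0.143, 0.01], [0.548, 0.368, 0.01]]
tray top [ 0.484   0.2528 -0.1578] -9.04 res [[-0.7, -1.0], [0.9, 0.1], [0.2, 0.2], [-0.3, 0.3]]
tray side [ 0.4821  0.2555 -0.1591] -9.12 res [[-0.8, -0.3], [0.8, 0.1], [-0.0, 0.0]]
tray both [ 0.483   0.2541 -0.1565] -8.97 res [[-1.3, -0.6], [0.3, 0.4], [-0.3, 0.5], [-1.0, 0.7], [-1.2, -0.8], [0.3, -0.5], [-0.2, -0.7]]
strip top [ 0.5183 -0.2363 -0.0735] -4.21 res [[-0.8, -0.3], [0.7, -0.2], [0.6, 0.4], [-0.6, 0.0]]
strip side [ 0.52   -0.2401 -0.0689] -3.95 res [[-0.1, -0.2], [-0.0, 0.1], [0.1, 0.1]]
strip both [ 0.5188 -0.237  -0.0728] -4.17 res [[-0.5, -0.4], [1.0, -0.4], [0.9, 0.2], [-0.3, -0.1], [-0.0, 0.4], [0.4, 0.7], [0.2, 0.8]]
cover top [ 0.6705 -0.0214  0.0022] 0.13 res [[-0.1, -0.4], [0.4, -0.2], [0.1, 0.2], [-0.4, 0.4]]
cover side [ 0.667  -0.0187  0.018 ] 1.03 res [[1.7, 0.2], [-0.1, 0.3], [-1.1, -0.2]]
cover both [ 0.6696 -0.021   0.0065] 0.37 res [[-0.4, 0.2], [0.1, -0.1], [-0.0, 0.3], [-0.6, 0.9], [0.4, -0.8], [-0.4, -0.1], [-2.6, -1.0]]
```

View pics/f1.png

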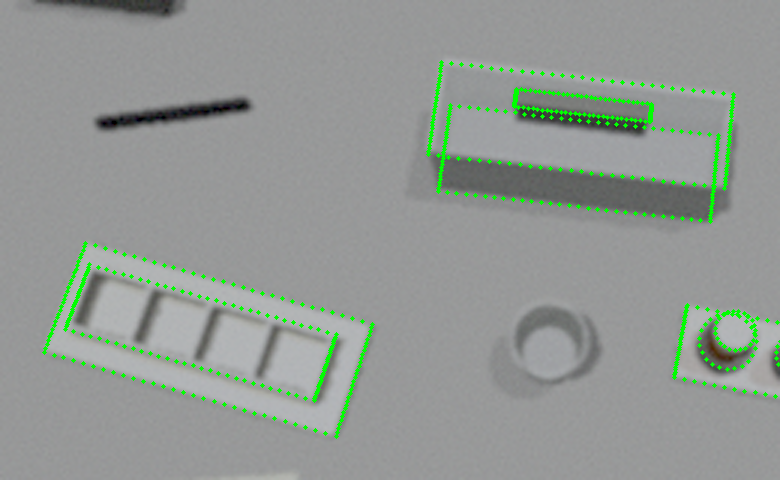

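View pics/f2.png

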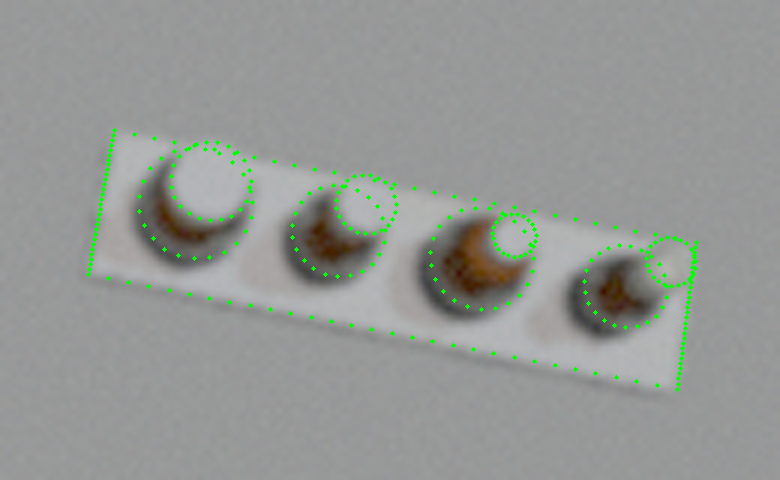

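View pics/f3.png

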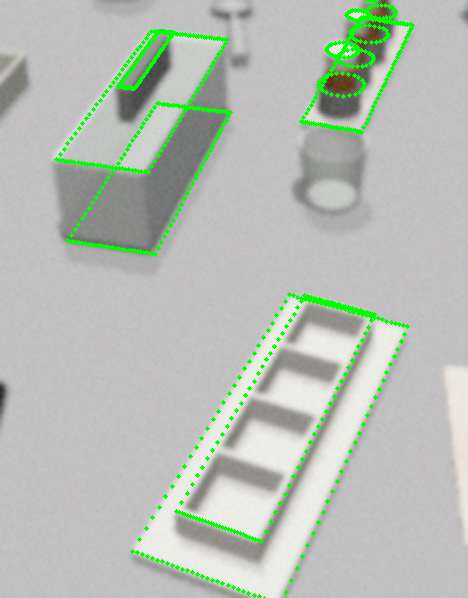

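View pics/f4.png

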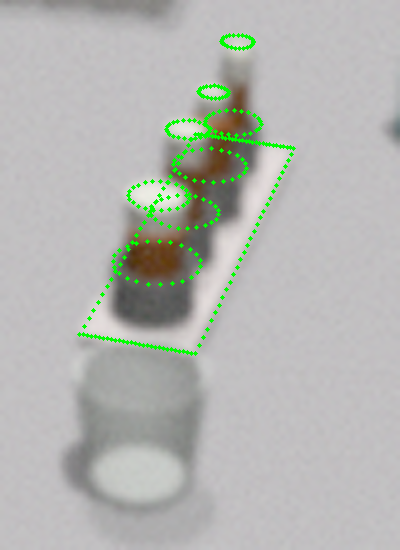

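Top picture: clear cover at (282,136) with its grey rib handle, the teal look-alike at (429,317), tray at (160,204), beaker at (273,204) between tray and strip, and a calculator at (312,300).
Vials from the robot's left to right: jar (333,203), narrow (358,207), bottle (383,211), slim (407,216). The projected outlines lie on the picture.

Reach candidates:
- White-capped vials: only the four on the strip. The vial-like things in the white tub at (294,45) are not part of the job.
- Covers: clear (282,136) or teal (429,317). I choose the clear one.

The close crops show widest with flat cap, hex cap, shouldered, slim, so the order is jar, narrow, bottle, slim.

```bash
cat > d.py <<'E'
from fit import *
import sys
qt,qs,qC=pickle.load(open("q.pkl","rb"))
Y=dict(jar=.084,narrow=.028,bottle=-.028,slim=-.084); PY=dict(jar=-.075,narrow=-.025,bottle=.025,slim=.075)
def hold(n): return tf(qs,np.array([[0,Y[n],0]]))[0,:2]
def pock(n): return tf(qt,np.array([[0,PY[n],0]]))[0,:2]
def delta(x,y,z,psi):
    s=state(); p=np.array(s["tool_pos"]); Rm=R.from_euler('xyz',s["tcp_rot"],degrees=True).as_matrix()
    d=Rm.T@(np.array([x,y,z])-p); t=-(psi-s["tcp_rot"][2]); t=(t+180)%360-180
    print("t",round(s["time"],2),"pos",p.round(4),"rot",np.round(s["tcp_rot"],2),"F",np.round(s["ft_force"],1),"w",round(s["width"],3)); print("delta mm",(d*1000).round(1),"turn",round(t,2))
if __name__=="__main__":
    a=sys.argv[1:]
    if a[0] in("h","p"):
        xy=(hold if a[0]=="h" else pock)(a[1]); q=qs if a[0]=="h" else qt; z=float(a[2]); o=[float(v) for v in a[3:5]] or [0,0]
        delta(xy[0]+o[0],xy[1]+o[1],z,90+np.degrees(q[2]))
    else: delta(*map(float,a))
E
python3 - <<'E'
from d import *
for n in Y: print(n,hold(n).round(4),pock(n).round(4))
E
python3 d.py h jar 0.2
```

```text
jar [ 0.5249 -0.1532] [0.4714 0.18  ]
narrow [ 0.5209 -0.2091] [0.4791 0.2294]
bottle [ 0.5168 -0.2649] [0.4869 0.2788]
slim [ 0.5127 -0.3208] [0.4947 0.3282]
t 1.0 pos [ 0.2283 -0.6086  0.2313] rot [180.    -0.    20.56] F [ 0.3 -0.1  0.5] w 1.001
delta mm [ 437.6 -322.2   31.4] turn -65.27
```

```bash
python3 -m pendant '[[[0.010,-0.008,0,-2],[0.035,-0.025,0,-6],[0.070,-0.050,0.002,-12],[0.105,-0.075,0.004,-18],[0.140,-0.103,0.006,-25],[0.175,-0.129,0.008,-32],[0.210,-0.155,0.01,-39],[0.245,-0.180,0.012,-46],[0.275,-0.202,0.014,-51],[0.295,-0.217,0.015,-54]]]' 1; python3 d.py h jar 0.2
```

```text
time: 1.83
tool_pos: [0.4301, -0.2973, 0.2166]
tcp_rot: [179.9, -0.1, 75.1]
ft_force: [0.5, -0.7, -0.1]
width: 1.002
t 1.83 pos [ 0.4301 -0.2973  0.2166] rot [ 1.7995e+02 -9.0000e-02  7.5090e+01] F [ 0.5 -0.7 -0.1] w 1.002
delta mm [163.5  54.5  16.9] turn -10.73
```

```bash
python3 -m pendant '[[[0.015,0.005,0.002,-2],[0.045,0.015,0.005,-4],[0.080,0.026,0.009,-7],[0.115,0.038,0.013,-10],[0.145,0.048,0.016,-10.7],[0.160,0.053,0.017,-10.7],[0.1635,0.0545,0.017,-10.7],[0.1635,0.0545,0.017,-10.7]]]'; python3 d.py h jar 0.04; python3 - <<'E'
from h import *
p=get_image("side"); crop(p,(200,60,400,240),3.5,"s1.png")
p=get_image("top"); crop(p,(240,100,440,250),3.5,"t1.png")
E
```

```text
time: 2.5
tool_pos: [0.5245, -0.158, 0.1992]
tcp_rot: [-180.0, 0.0, 85.4]
ft_force: [0.1, -0.4, 0.4]
width: 1.003
t 2.5 pos [ 0.5245 -0.158   0.1992] rot [-1.7999e+02  1.0000e-02  8.5410e+01] F [ 0.1 -0.4  0.4] w 1.003
delta mm [  4.8   0.  159.2] turn -0.42
```

View pics/s1.png

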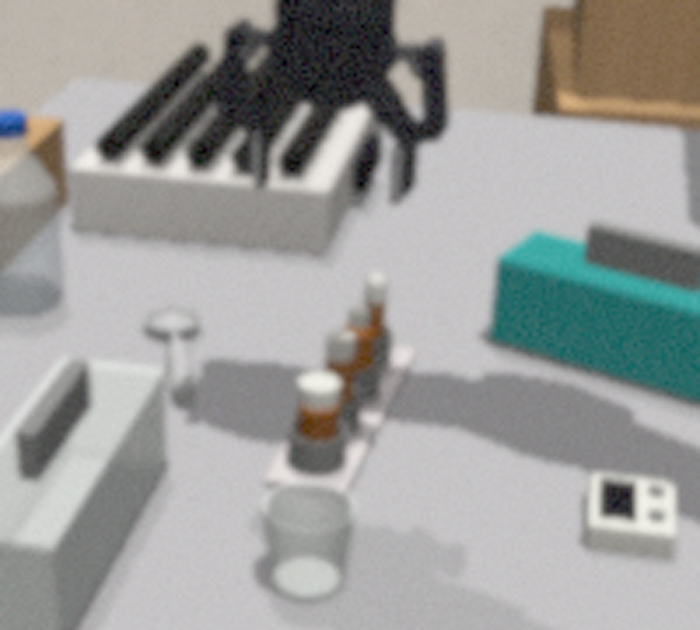

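View pics/t1.png

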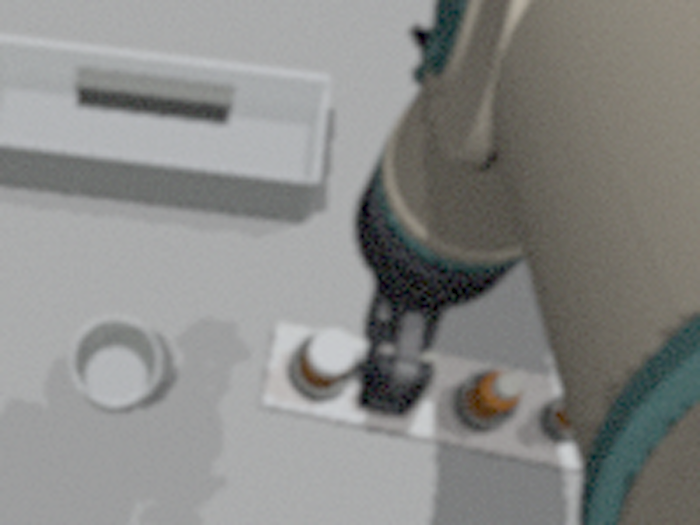

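```bash
python3 -m pendant '[[[0.003,0,0.015,-0.4],[0.0045,0,0.045,-0.4],[0.0045,0,0.080,-0.4],[0.0045,0,0.110,-0.4],[0.0045,0,0.135,-0.4],[0.0045,0,0.150,-0.4],[0.0045,0,0.156,-0.4],[0.0045,0,0.158,-0.4],[0.0045,0,0.158,-0.4]]]'; python3 d.py h jar 0.04;  python3 - <<'E'
from h import *
p=get_image("side"); crop(p,(240,100,360,220),5,"s2.png")
E
```

```text
time: 3.35
tool_pos: [0.5245, -0.1555, 0.0416]
tcp_rot: [180.0, 0.0, 85.6]
ft_force: [0.6, 0.9, 0.5]
width: 0.997
t 3.35 pos [ 0.5245 -0.1555  0.0416] rot [1.7999e+02 4.0000e-02 8.5560e+01] F [0.6 0.9 0.5] w 0.997
delta mm [2.3 0.2 1.6] turn -0.26
```

View pics/s2.png

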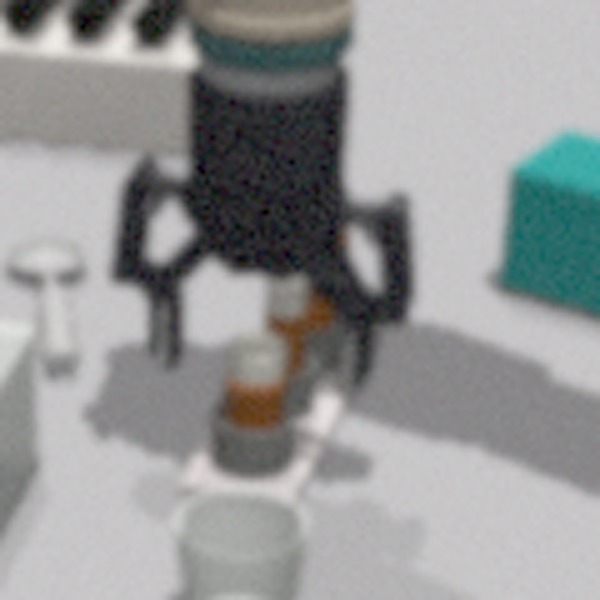

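```bash
python3 -m pendant '[[[0.002,0,0.001,0],[0.002,0,0.001,0]]]'; python3 -m pendant '[[[0,0,0,0],[0,0,0,0],[0,0,0,0],[0,0,0,0],[0,0,0,0],[0,0,0,0],[0,0,0,0],[0,0,0,0]]]' 0; python3 d.py h jar 0.04;  python3 - <<'E'
from h import *
p=get_image("side"); crop(p,(240,100,360,220),5,"s3.png")
E
```

```text
time: 3.57
tool_pos: [0.5257, -0.1522, 0.0414]
tcp_rot: [179.9, 0.0, 85.7]
ft_force: [-0.5, 0.6, 0.7]
width: 0.999
time: 4.23
tool_pos: [0.5252, -0.1523, 0.0405]
tcp_rot: [180.0, 0.0, 85.7]
ft_force: [-0.1, 0.0, 2.5]
width: 0.333
t 4.23 pos [ 0.5252 -0.1523  0.0405] rot [179.97   0.    85.65] F [-0.1  0.   2.5] w 0.333
delta mm [-0.9 -0.2  0.5] turn -0.17
```

View pics/s3.png

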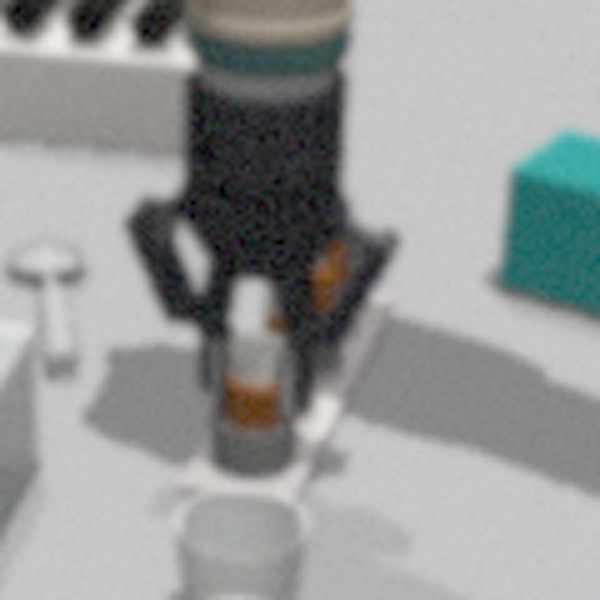

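```bash
python3 -m pendant '[[[0,0,0,0],[0,0,0,0],[0,0,-0.003,0],[0,0,-0.015,0],[0,0,-0.035,0],[0,0,-0.065,0],[0,0,-0.095,0],[0,0,-0.115,0],[0,0,-0.125,0],[0,0,-0.125,0]]]'; python3 d.py p jar 0.165;  python3 - <<'E'
from h import *
p=get_image("side"); crop(p,(240,60,360,220),3.7,"s4.png")
E
```

```text
time: 5.12
tool_pos: [0.5262, -0.1527, 0.1679]
tcp_rot: [179.7, 0.1, 85.6]
ft_force: [0.6, -0.2, -0.6]
width: 0.331
t 5.12 pos [ 0.5262 -0.1527  0.1679] rot [1.7974e+02 5.0000e-02 8.5640e+01] F [ 0.6 -0.2 -0.6] w 0.331
delta mm [327.6 -80.    2.2] turn 4.61
```

View pics/s4.png

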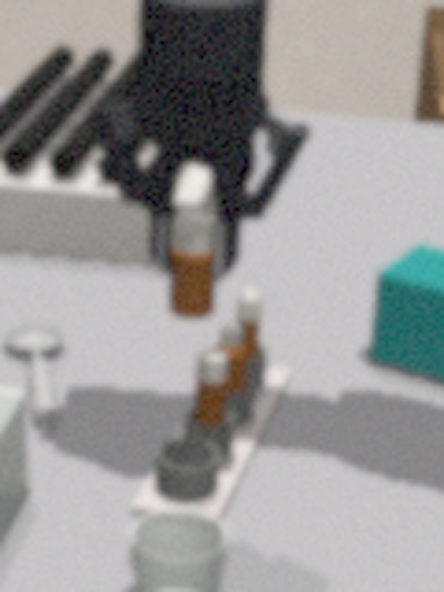

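```bash
python3 -m pendant '[[[0.008,-0.002,0,0.5],[0.028,-0.007,0,1],[0.060,-0.015,0,1.5],[0.100,-0.024,0,2],[0.140,-0.034,0,2.5],[0.180,-0.044,0.001,3],[0.220,-0.054,0.001,3.5],[0.255,-0.062,0.002,4],[0.285,-0.070,0.002,4.6],[0.305,-0.075,0.002,4.6]]]'; python3 -m pendant '[[[0.013,-0.003,0,0],[0.019,-0.0045,0,0],[0.022,-0.005,0,0],[0.022,-0.005,0,0],[0.022,-0.005,0,0]]]';  python3 d.py p jar 0.04;  python3 - <<'E'
from h import *
p=get_image("side"); crop(p,(180,100,360,360),2.3,"s5.png")
p=get_image("top"); crop(p,(90,130,270,250),4,"t5.png")
E
```

```text
time: 6.0
tool_pos: [0.4703, 0.1618, 0.1617]
tcp_rot: [-179.8, -0.0, 81.3]
ft_force: [0.4, 0.0, -0.7]
width: 0.336
time: 6.42
tool_pos: [0.4715, 0.1787, 0.1627]
tcp_rot: [-179.9, 0.1, 81.0]
ft_force: [-0.5, -0.6, -0.8]
width: 0.333
t 6.42 pos [0.4715 0.1787 0.1627] rot [-1.7994e+02  8.0000e-02  8.0970e+01] F [-0.5 -0.6 -0.8] w 0.333
delta mm [  1.4  -0.2 122.7] turn -0.06
```

View pics/s5.png

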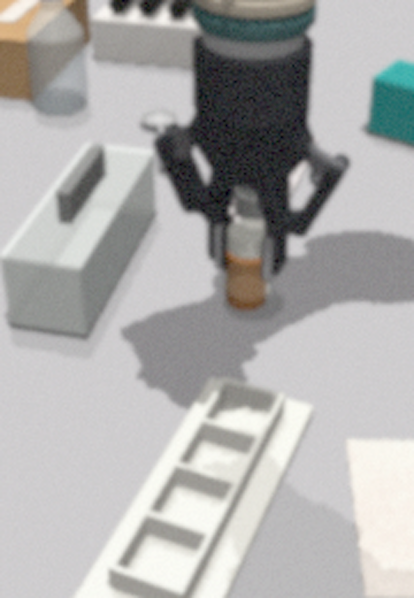

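View pics/t5.png

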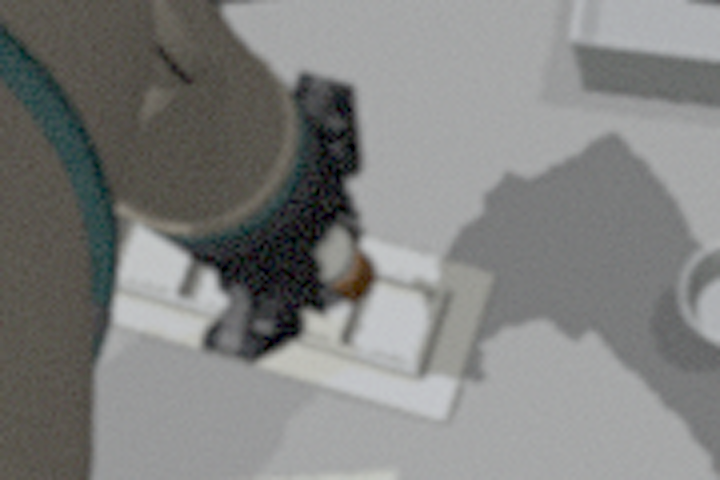

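```bash
python3 -m pendant '[[[0.001,0,0.010,0],[0.0014,0,0.035,0],[0.0014,0,0.065,0],[0.0014,0,0.090,0],[0.0014,0,0.108,0],[0.0014,0,0.117,0],[0.0014,0,0.121,0],[0.0014,0,0.1235,0],[0.0014,0,0.1235,0],[0.0014,0,0.1235,0]]]';  python3 d.py p jar 0.0365;  python3 - <<'E'
from h import *
p=get_image("side"); crop(p,(200,130,360,330),3,"s6.png")
E
```

```text
time: 7.35
tool_pos: [0.4726, 0.1816, 0.0406]
tcp_rot: [179.9, -0.1, 81.0]
ft_force: [-0.7, 0.5, 0.3]
width: 0.332
t 7.35 pos [0.4726 0.1816 0.0406] rot [ 1.7992e+02 -5.0000e-02  8.1040e+01] F [-0.7  0.5  0.3] w 0.332
delta mm [-1.7 -1.   4.1] turn 0.01
```

View pics/s6.png

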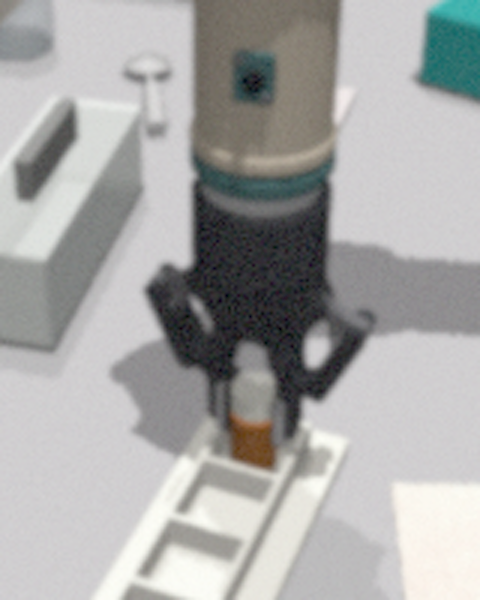

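```bash
python3 -m pendant '[[[0,0,0.001,0],[0,0,0.002,0],[0,0,0.003,0],[0,0,0.004,0],[0,0,0.0045,0],[0,0,0.0045,0]]]';  python3 d.py p jar 0.036
```

```text
time: 7.9
tool_pos: [0.4723, 0.1815, 0.0364]
tcp_rot: [179.9, -0.0, 81.1]
ft_force: [-1.7, -0.7, 11.3]
width: 0.328
t 7.9 pos [0.4723 0.1815 0.0364] rot [ 1.7993e+02 -2.0000e-02  8.1060e+01] F [-1.7 -0.7 11.3] w 0.328
delta mm [-1.6 -0.7  0.4] turn 0.03
```

```bash
python3 -m pendant '[[[0,0,0,0],[0,0,0,0],[0,0,0,0],[0,0,0,0],[0,0,-0.001,0],[0,0,-0.01,0],[0,0,-0.035,0],[0,0,-0.065,0],[0,0,-0.095,0],[0,0,-0.125,0]]]' 1;  python3 d.py h narrow 0.16;  python3 - <<'E'
from h import *
p=get_image("side"); crop(p,(200,130,360,330),3,"s7.png")
p=get_image("top"); crop(p,(90,130,270,250),4,"t7.png")
E
```

```text
time: 8.73
tool_pos: [0.4715, 0.1813, 0.1622]
tcp_rot: [-180.0, 0.0, 81.1]
ft_force: [0.9, -0.1, -0.2]
width: 1.001
t 8.73 pos [0.4715 0.1813 0.1622] rot [-1.7998e+02  1.0000e-02  8.1070e+01] F [ 0.9 -0.1 -0.2] w 1.001
delta mm [-378.   109.4    2.2] turn -4.76
```

View pics/s7.png

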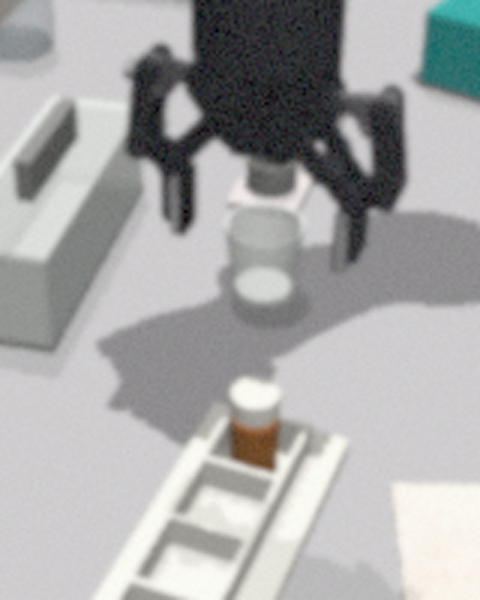

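View pics/t7.png

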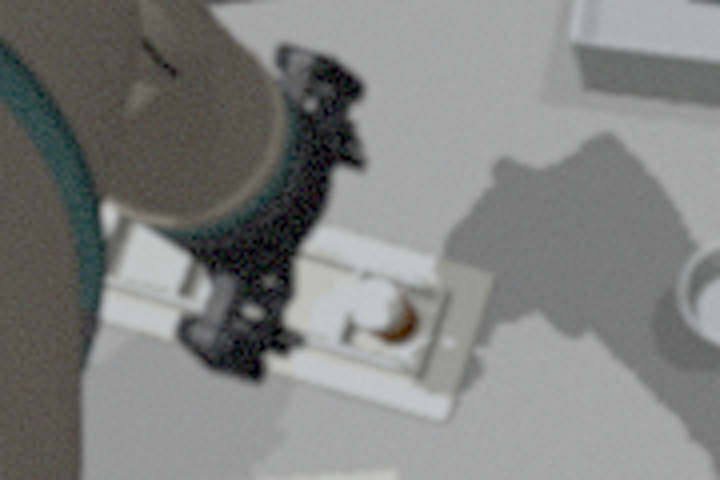

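```bash
python3 -m pendant '[[[-0.010,0.003,0,-0.5],[-0.035,0.010,0,-1],[-0.070,0.020,0,-1.5],[-0.110,0.032,0,-2],[-0.150,0.043,0.001,-2.5],[-0.190,0.055,0.001,-3],[-0.230,0.067,0.002,-3.5],[-0.270,0.078,0.002,-4],[-0.310,0.090,0.002,-4.5],[-0.340,0.098,0.002,-4.76]]]' 1; python3 -m pendant '[[[-0.020,0.006,0,0],[-0.032,0.0095,0,0],[-0.038,0.011,0,0],[-0.038,0.011,0,0]]]'; python3 d.py h narrow 0.04;  python3 - <<'E'
from h import *
p=get_image("side"); crop(p,(240,60,360,220),3.7,"s8.png")
E
```

```text
time: 9.67
tool_pos: [0.5153, -0.1741, 0.1581]
tcp_rot: [-180.0, 0.1, 85.7]
ft_force: [1.8, 1.3, 0.1]
width: 0.999
time: 10.0
tool_pos: [0.524, -0.2088, 0.1581]
tcp_rot: [-180.0, -0.0, 85.8]
ft_force: [0.3, 0.5, -0.5]
width: 0.999
t 10.0 pos [ 0.524  -0.2088  0.1581] rot [-1.7999e+02 -1.0000e-02  8.5750e+01] F [ 0.3  0.5 -0.5] w 0.999
delta mm [ -0.5  -3.1 118.1] turn -0.07
```

View pics/s8.png

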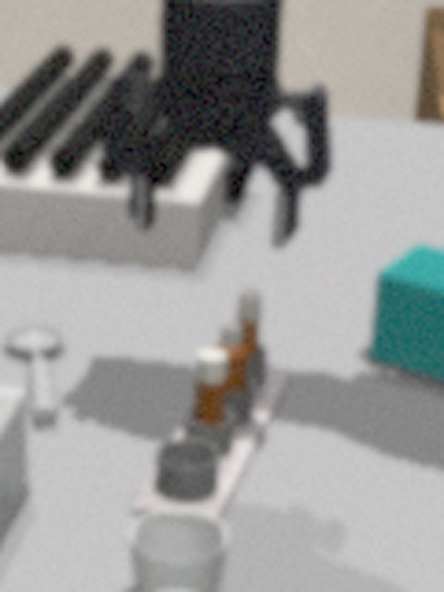

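```bash
python3 -m pendant '[[[0,-0.003,0.012,0],[0,-0.003,0.040,0],[0,-0.003,0.070,0],[0,-0.003,0.092,0],[0,-0.003,0.106,0],[0,-0.003,0.113,0],[0,-0.003,0.117,0],[0,-0.003,0.117,0],[0,-0.003,0.117,0]]]'; python3 d.py h narrow 0.04;  python3 - <<'E'
from h import *
p=get_image("side"); crop(p,(240,100,360,220),5,"s9.png")
E
```

```text
time: 10.8
tool_pos: [0.5218, -0.2075, 0.0421]
tcp_rot: [179.9, -0.0, 85.9]
ft_force: [0.6, -0.5, 0.5]
width: 1.002
t 10.8 pos [ 0.5218 -0.2075  0.0421] rot [179.93  -0.    85.87] F [ 0.6 -0.5  0.5] w 1.002
delta mm [-1.6 -0.8  2.1] turn 0.05
```

View pics/s9.png

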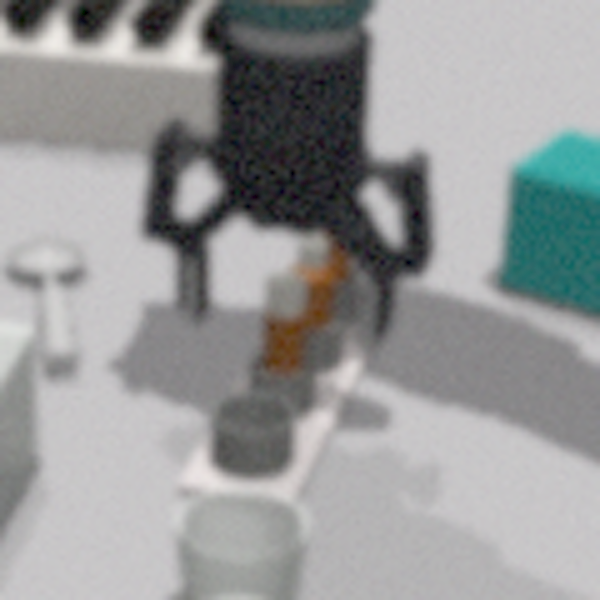

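```bash
python3 -m pendant '[[[-0.001,0,0.001,0],[-0.001,0,0.001,0],[-0.001,0,0.001,0],[-0.001,0,0.001,0],[-0.001,0,0.001,0],[-0.001,0,0.001,0],[-0.001,0,0.001,0],[-0.001,0,0.001,0],[-0.001,0,0.001,0],[-0.001,0,0.001,0]]]' 0; python3 d.py h narrow 0.04;  python3 - <<'E'
from h import *
p=get_image("side"); crop(p,(240,100,360,220),5,"s10.png")
E
```

```text
time: 11.68
tool_pos: [0.5213, -0.2093, 0.0406]
tcp_rot: [180.0, 0.0, 85.8]
ft_force: [0.0, -0.1, 4.5]
width: 0.234
t 11.68 pos [ 0.5213 -0.2093  0.0406] rot [1.7996e+02 1.0000e-02 8.5820e+01] F [ 0.  -0.1  4.5] w 0.234
delta mm [ 0.2 -0.4  0.6] turn -0.01
```

View pics/s10.png

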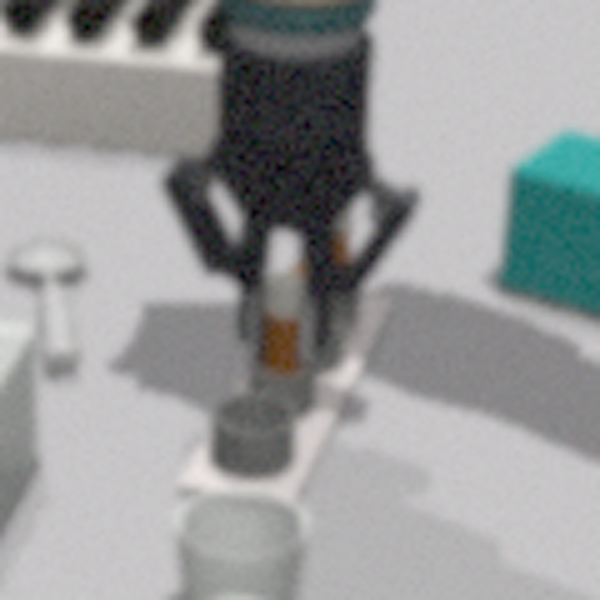

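```bash
python3 -m pendant '[[[0,0,-0.003,0],[0,0,-0.015,0],[0,0,-0.035,0],[0,0,-0.065,0],[0,0,-0.095,0],[0,0,-0.115,0],[0,0,-0.125,0],[0,0,-0.125,0]]]'; python3 d.py p narrow 0.165;  python3 - <<'E'
from h import *
p=get_image("side"); crop(p,(240,60,360,220),3.7,"s11.png")
E
```

```text
time: 12.4
tool_pos: [0.5223, -0.2096, 0.1679]
tcp_rot: [179.7, 0.1, 85.8]
ft_force: [0.5, -0.3, -1.3]
width: 0.238
t 12.4 pos [ 0.5223 -0.2096  0.1679] rot [1.7974e+02 7.0000e-02 8.5810e+01] F [ 0.5 -0.3 -1.3] w 0.238
delta mm [434.7 -75.2   2. ] turn 4.78
```

View pics/s11.png

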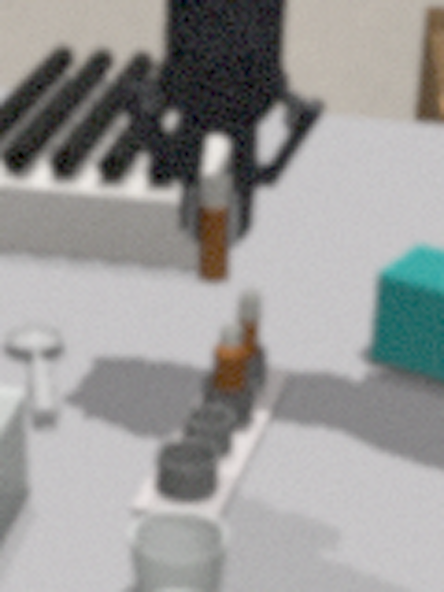

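Held upright. Next, carry it to pocket 2 (y = -25).

```bash
python3 -m pendant '[[[0.010,-0.002,0,0.5],[0.035,-0.006,0,1],[0.072,-0.012,0,1.5],[0.112,-0.019,0,2],[0.152,-0.026,0,2.5],[0.192,-0.033,0.001,3],[0.232,-0.040,0.001,3.5],[0.272,-0.047,0.002,4],[0.312,-0.054,0.002,4.78],[0.350,-0.060,0.002,4.78]]]'; python3 -m pendant '[[[0.035,-0.007,0,0],[0.062,-0.011,0,0],[0.077,-0.014,0,0],[0.084,-0.015,0,0],[0.084,-0.015,0,0],[0.084,-0.015,0,0]]]';  python3 d.py p narrow 0.04
```

```text
time: 13.28
tool_pos: [0.484, 0.1468, 0.1616]
tcp_rot: [-179.8, 0.1, 81.1]
ft_force: [0.4, 0.2, -0.4]
width: 0.239
time: 13.78
tool_pos: [0.484, 0.2284, 0.1622]
tcp_rot: [-179.9, 0.1, 81.0]
ft_force: [0.6, -0.7, 0.2]
width: 0.24
t 13.78 pos [0.484  0.2284 0.1622] rot [-1.7989e+02  1.4000e-01  8.1020e+01] F [ 0.6 -0.7  0.2] w 0.24
delta mm [  0.6  -4.8 122.2] turn -0.01
```

```bash
python3 -m pendant '[[[0,-0.004,0.010,0],[0,-0.004,0.035,0],[0,-0.004,0.065,0],[0,-0.004,0.090,0],[0,-0.004,0.108,0],[0,-0.004,0.116,0],[0,-0.004,0.119,0],[0,-0.004,0.120,0],[0,-0.004,0.120,0]]]';  python3 d.py p narrow 0.0365;  python3 - <<'E'
from h import *
p=get_image("side"); crop(p,(200,130,360,330),3,"s12.png")
E
```

```text
time: 14.53
tool_pos: [0.4817, 0.2298, 0.044]
tcp_rot: [179.9, -0.0, 81.0]
ft_force: [-0.9, -0.3, 1.0]
width: 0.236
t 14.53 pos [0.4817 0.2298 0.044 ] rot [ 1.7994e+02 -2.0000e-02  8.0980e+01] F [-0.9 -0.3  1. ] w 0.236
delta mm [-0.8 -2.4  7.5] turn -0.05
```

View pics/s12.png

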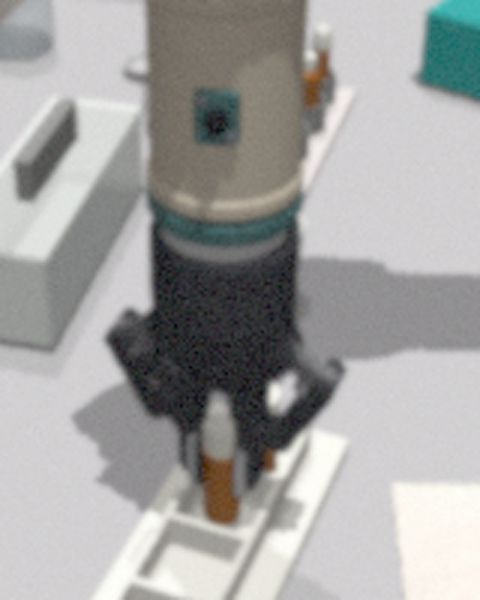

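```bash
python3 -m pendant '[[[-0.001,-0.002,0.002,0],[-0.001,-0.002,0.004,0],[-0.001,-0.002,0.006,0],[-0.001,-0.002,0.0075,0],[-0.001,-0.002,0.008,0],[-0.001,-0.002,0.008,0]]]';  python3 d.py p narrow 0.036
```

```text
time: 15.08
tool_pos: [0.4791, 0.2297, 0.0365]
tcp_rot: [180.0, -0.0, 81.0]
ft_force: [-2.3, -1.0, 11.6]
width: 0.237
t 15.08 pos [0.4791 0.2297 0.0365] rot [ 1.7995e+02 -1.0000e-02  8.1040e+01] F [-2.3 -1.  11.6] w 0.237
delta mm [-0.2  0.1  0.5] turn 0.01
```

```bash
python3 -m pendant '[[[0,0,0,0],[0,0,0,0],[0,0,0,0],[0,0,0,0],[0,0,-0.001,0],[0,0,-0.01,0],[0,0,-0.035,0],[0,0,-0.065,0],[0,0,-0.095,0],[0,0,-0.125,0]]]' 1;  python3 d.py h bottle 0.16;  python3 - <<'E'
from h import *
p=get_image("side"); crop(p,(200,130,360,330),3,"s13.png")
E
```

```text
time: 15.92
tool_pos: [0.4785, 0.2294, 0.1621]
tcp_rot: [-180.0, 0.0, 81.0]
ft_force: [0.8, -0.3, 0.3]
width: 0.997
t 15.92 pos [0.4785 0.2294 0.1621] rot [-179.98    0.     81.05] F [ 0.8 -0.3  0.3] w 0.997
delta mm [-482.4  114.7    2.1] turn -4.78
```

View pics/s13.png

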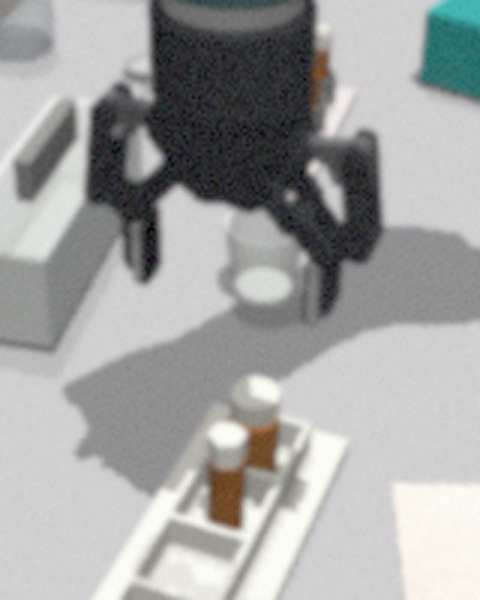

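```bash
python3 -m pendant '[[[-0.010,0.002,0,-0.5],[-0.038,0.009,0,-1],[-0.078,0.018,0,-1.5],[-0.118,0.028,0,-2],[-0.158,0.038,0.001,-2.5],[-0.198,0.047,0.001,-3],[-0.238,0.057,0.002,-3.5],[-0.278,0.066,0.002,-4],[-0.318,0.076,0.002,-4.5],[-0.358,0.085,0.002,-4.78]]]' 1; python3 -m pendant '[[[-0.038,0.009,0,0],[-0.075,0.018,0,0],[-0.103,0.025,0,0],[-0.118,0.028,0,0],[-0.124,0.0295,0,0],[-0.124,0.0295,0,0],[-0.124,0.0295,0,0]]]'; python3 d.py h bottle 0.04;  python3 - <<'E'
from h import *
p=get_image("side"); crop(p,(240,60,360,220),3.7,"s14.png")
E
```

```text
time: 16.8
tool_pos: [0.5057, -0.14, 0.1577]
tcp_rot: [-179.9, 0.0, 85.8]
ft_force: [0.9, -0.3, -0.3]
width: 1.003
time: 17.38
tool_pos: [0.5271, -0.2609, 0.1579]
tcp_rot: [-179.9, -0.1, 85.9]
ft_force: [0.2, 0.6, 0.4]
width: 1.0
t 17.38 pos [ 0.5271 -0.2609  0.1579] rot [-1.7993e+02 -1.1000e-01  8.5930e+01] F [0.2 0.6 0.4] w 1.0
delta mm [ -4.9  -9.9 117.9] turn 0.1
```

View pics/s14.png

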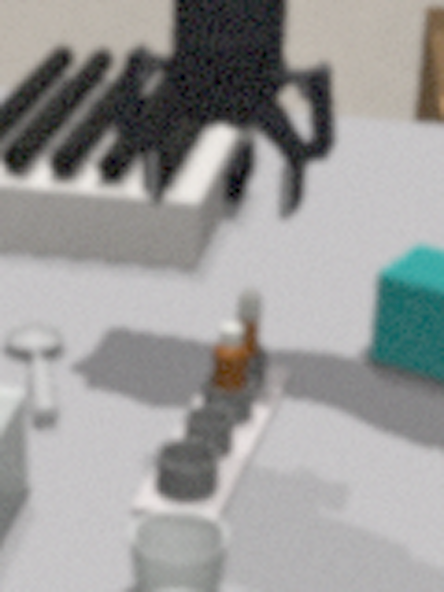

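```bash
python3 -m pendant '[[[-0.002,-0.005,0.012,0],[-0.0045,-0.009,0.040,0],[-0.0045,-0.009,0.070,0],[-0.0045,-0.009,0.092,0],[-0.0045,-0.009,0.106,0],[-0.0045,-0.009,0.114,0],[-0.0045,-0.009,0.118,0],[-0.0045,-0.009,0.118,0],[-0.0045,-0.009,0.118,0]]]'; python3 d.py h bottle 0.0385;  python3 - <<'E'
from h import *
p=get_image("side"); crop(p,(240,100,360,220),5,"s15.png")
E
```

```text
time: 18.18
tool_pos: [0.5189, -0.2664, 0.0412]
tcp_rot: [179.9, 0.0, 85.9]
ft_force: [0.1, -0.1, -0.9]
width: 0.998
t 18.18 pos [ 0.5189 -0.2664  0.0412] rot [1.7993e+02 1.0000e-02 8.5880e+01] F [ 0.1 -0.1 -0.9] w 0.998
delta mm [ 1.3 -2.2  2.6] turn 0.05
```

View pics/s15.png

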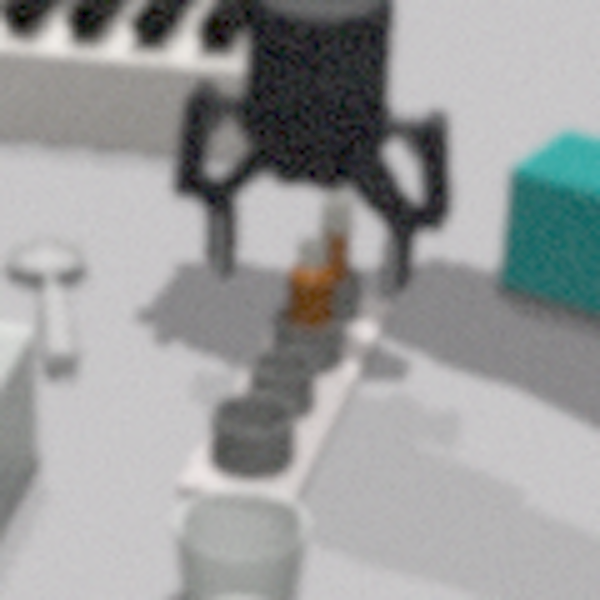

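```bash
python3 -m pendant '[[[0.001,-0.002,0.002,0],[0.001,-0.002,0.002,0],[0.001,-0.002,0.002,0],[0.001,-0.002,0.002,0],[0.001,-0.002,0.002,0],[0.001,-0.002,0.002,0],[0.001,-0.002,0.002,0],[0.001,-0.002,0.002,0],[0.001,-0.002,0.002,0],[0.001,-0.002,0.002,0]]]' 0; python3 d.py h bottle 0.0385;  python3 - <<'E'
from h import *
p=get_image("side"); crop(p,(240,100,360,220),5,"s16.png")
E
```

```text
time: 19.07
tool_pos: [0.5164, -0.266, 0.0388]
tcp_rot: [180.0, 0.0, 85.8]
ft_force: [-0.7, 0.6, 5.3]
width: 0.279
t 19.07 pos [ 0.5164 -0.266   0.0388] rot [1.7997e+02 2.0000e-02 8.5810e+01] F [-0.7  0.6  5.3] w 0.279
delta mm [1.1 0.3 0.3] turn -0.02
```

View pics/s16.png

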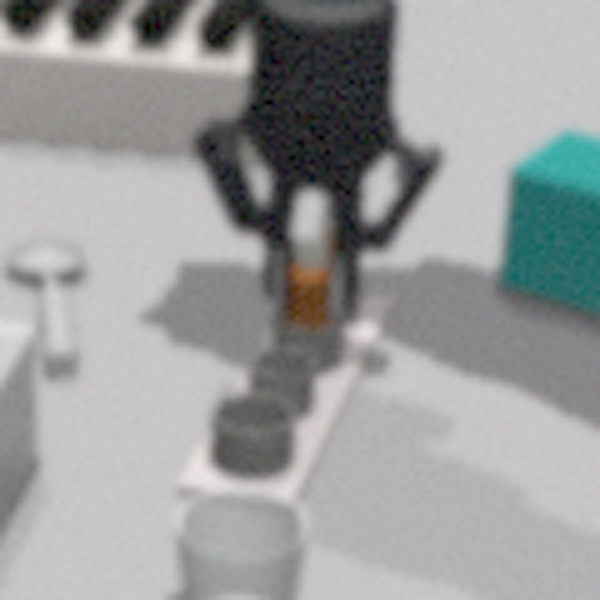

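```bash
python3 -m pendant '[[[0,0,-0.003,0],[0,0,-0.015,0],[0,0,-0.035,0],[0,0,-0.065,0],[0,0,-0.095,0],[0,0,-0.115,0],[0,0,-0.125,0],[0,0,-0.125,0]]]'; python3 d.py p bottle 0.163;  python3 - <<'E'
from h import *
p=get_image("side"); crop(p,(240,60,360,220),3.7,"s17.png")
E
```

```text
time: 19.78
tool_pos: [0.5176, -0.2665, 0.166]
tcp_rot: [179.7, 0.1, 85.8]
ft_force: [0.5, -0.2, -0.6]
width: 0.283
t 19.78 pos [ 0.5176 -0.2665  0.166 ] rot [1.7974e+02 1.0000e-01 8.5810e+01] F [ 0.5 -0.2 -0.6] w 0.283
delta mm [541.6 -70.5   1.7] turn 4.78
```

View pics/s17.png

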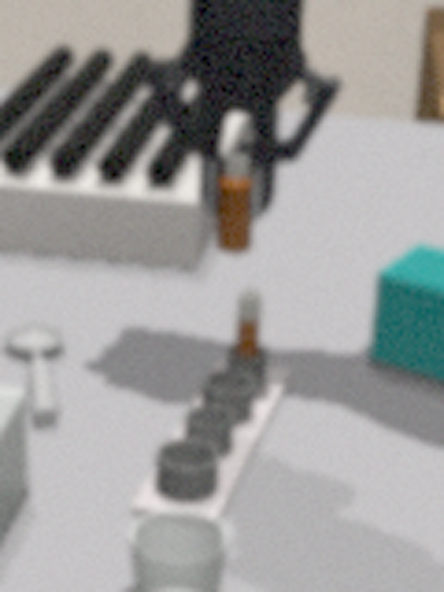

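```bash
python3 -m pendant '[[[0.010,-0.001,0,0.5],[0.036,-0.005,0,1],[0.074,-0.010,0,1.5],[0.114,-0.015,0,2],[0.154,-0.020,0,2.5],[0.194,-0.025,0.001,3],[0.234,-0.031,0.001,3.5],[0.274,-0.036,0.002,4],[0.314,-0.041,0.002,4.78],[0.354,-0.046,0.002,4.78]]]';  python3 d.py p bottle 0.163
```

```text
time: 20.67
tool_pos: [0.4938, 0.0928, 0.1596]
tcp_rot: [-179.8, 0.1, 81.0]
ft_force: [0.3, -0.3, -0.6]
width: 0.279
t 20.67 pos [0.4938 0.0928 0.1596] rot [-1.7979e+02  6.0000e-02  8.1010e+01] F [ 0.3 -0.3 -0.6] w 0.279
delta mm [182.6 -35.9  -3.4] turn -0.02
```

```bash
python3 -m pendant '[[[0.038,-0.008,0,0],[0.076,-0.015,0,0],[0.114,-0.023,0,0],[0.144,-0.029,0,0],[0.166,-0.033,0,0],[0.177,-0.035,0,0],[0.1815,-0.036,0,0],[0.1815,-0.036,0,0],[0.1815,-0.036,0,0]]]';  python3 d.py p bottle 0.035
```

```text
time: 21.42
tool_pos: [0.4886, 0.2733, 0.1605]
tcp_rot: [-179.9, 0.2, 80.9]
ft_force: [0.5, -1.1, -0.7]
width: 0.283
t 21.42 pos [0.4886 0.2733 0.1605] rot [-1.7994e+02  1.5000e-01  8.0940e+01] F [ 0.5 -1.1 -0.7] w 0.283
delta mm [  5.5  -2.4 125.5] turn -0.09
```

```bash
python3 -m pendant '[[[0.003,-0.001,0.010,0],[0.005,-0.002,0.035,0],[0.005,-0.002,0.065,0],[0.005,-0.002,0.090,0],[0.005,-0.002,0.108,0],[0.005,-0.002,0.116,0],[0.005,-0.002,0.119,0],[0.005,-0.002,0.120,0],[0.005,-0.002,0.120,0]]]';  python3 d.py p bottle 0.0345;  python3 - <<'E'
from h import *
p=get_image("side"); crop(p,(180,160,360,380),2.7,"s18.png")
E
```

```text
time: 22.17
tool_pos: [0.4884, 0.2806, 0.0419]
tcp_rot: [179.9, -0.0, 81.0]
ft_force: [0.5, -0.1, -0.5]
width: 0.279
t 22.17 pos [0.4884 0.2806 0.0419] rot [ 1.7994e+02 -4.0000e-02  8.0990e+01] F [ 0.5 -0.1 -0.5] w 0.279
delta mm [-2.  -1.1  7.4] turn -0.04
```

View pics/s18.png

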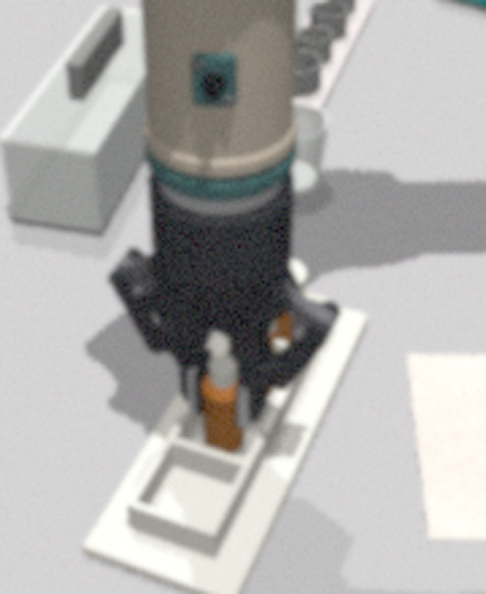

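```bash
python3 -m pendant '[[[-0.002,-0.001,0.002,0],[-0.002,-0.001,0.004,0],[-0.002,-0.001,0.006,0],[-0.002,-0.001,0.0075,0],[-0.002,-0.001,0.008,0],[-0.002,-0.001,0.008,0]]]';  python3 d.py p bottle 0.0345
```

```text
time: 22.72
tool_pos: [0.4867, 0.2789, 0.0347]
tcp_rot: [179.9, -0.0, 81.0]
ft_force: [-2.0, -1.9, 12.1]
width: 0.279
t 22.72 pos [0.4867 0.2789 0.0347] rot [ 1.7994e+02 -1.0000e-02  8.1030e+01] F [-2.  -1.9 12.1] w 0.279
delta mm [-0.1  0.3  0.2] turn 0.0
```

```bash
python3 -m pendant '[[[0,0,0,0],[0,0,0,0],[0,0,0,0],[0,0,0,0],[0,0,-0.001,0],[0,0,-0.01,0],[0,0,-0.035,0],[0,0,-0.065,0],[0,0,-0.095,0],[0,0,-0.125,0]]]' 1;  python3 d.py h slim 0.165;  python3 - <<'E'
from h import *
p=get_image("side"); crop(p,(180,160,360,380),2.7,"s19.png"); 
E
```

```text
time: 23.55
tool_pos: [0.4861, 0.2788, 0.1602]
tcp_rot: [-180.0, 0.0, 81.0]
ft_force: [1.0, -0.3, 0.2]
width: 0.997
t 23.55 pos [0.4861 0.2788 0.1602] rot [-179.99    0.     81.04] F [ 1.  -0.3  0.2] w 0.997
delta mm [-588.1  119.6   -4.8] turn -4.79
```

View pics/s19.png

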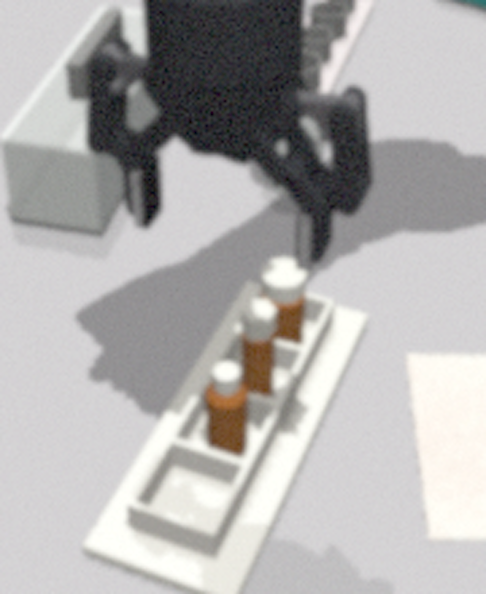

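```bash
python3 - <<'E'
from d import *
print(ray(T,[(409,214.8)],.080),ray(S,[(306.9,139.5)],.080),hold("slim"))
E
python3 -m pendant '[[[-0.010,0.002,0,-0.5],[-0.038,0.008,0,-1],[-0.078,0.016,0,-1.5],[-0.118,0.024,0,-2],[-0.158,0.032,-0.001,-2.5],[-0.198,0.040,-0.001,-3],[-0.238,0.048,-0.002,-3.5],[-0.278,0.056,-0.002,-4],[-0.318,0.064,-0.003,-4.5],[-0.358,0.072,-0.004,-4.79]]]' 1; python3 d.py h slim .165
```

```text
[[ 0.50974453 -0.31784135  0.08      ]] [[ 0.51322516 -0.32284024  0.08      ]] [ 0.51270214 -0.32079103]
time: 24.43
tool_pos: [0.5002, -0.0886, 0.1617]
tcp_rot: [-179.9, 0.0, 85.8]
ft_force: [0.0, -0.1, -0.1]
width: 0.996
t 24.43 pos [ 0.5002 -0.0886  0.1617] rot [-1.7988e+02  2.0000e-02  8.5850e+01] F [ 0.  -0.1 -0.1] w 0.996
delta mm [-230.7   29.3   -3.3] turn 0.02
```

Estimates of the slim vial agree to 3 mm; carrying on.

```bash
python3 -m pendant '[[[-0.040,0.005,0,0],[-0.080,0.010,0,0],[-0.120,0.015,0,0],[-0.160,0.020,0,0],[-0.190,0.024,0,0],[-0.212,0.027,0,0],[-0.224,0.028,0,0],[-0.229,0.029,0,0],[-0.229,0.029,0,0],[-0.229,0.029,0,0]]]'; python3 d.py h slim .041;  python3 - <<'E'
from h import *
p=get_image("side"); crop(p,(240,60,360,220),3.7,"s20.png")
E
```

```text
time: 25.27
tool_pos: [0.514, -0.3144, 0.162]
tcp_rot: [-180.0, -0.1, 85.9]
ft_force: [-0.2, 1.0, 0.4]
width: 0.998
t 25.27 pos [ 0.514  -0.3144  0.162 ] rot [-1.7996e+02 -1.0000e-01  8.5940e+01] F [-0.2  1.   0.4] w 0.998
delta mm [ -6.6  -0.7 121. ] turn 0.11
```

View pics/s20.png

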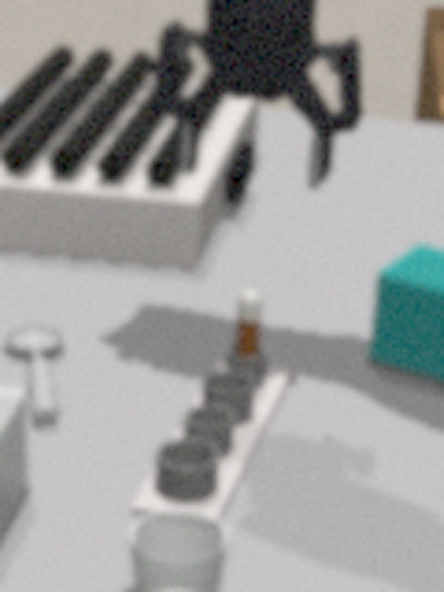

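```bash
python3 -m pendant '[[[-0.003,-0.001,0.012,0],[-0.0055,-0.001,0.040,0],[-0.0055,-0.001,0.070,0],[-0.0055,-0.001,0.092,0],[-0.0055,-0.001,0.108,0],[-0.0055,-0.001,0.116,0],[-0.0055,-0.001,0.120,0],[-0.0055,-0.001,0.120,0],[-0.0055,-0.001,0.120,0]]]'; python3 d.py h slim 0.041;  python3 - <<'E'
from h import *
p=get_image("side"); crop(p,(240,80,360,200),5,"s21.png")
E
```

```text
time: 26.07
tool_pos: [0.5132, -0.3217, 0.0429]
tcp_rot: [179.9, 0.0, 85.9]
ft_force: [-0.3, -0.3, 1.1]
width: 0.997
t 26.07 pos [ 0.5132 -0.3217  0.0429] rot [1.7993e+02 2.0000e-02 8.5860e+01] F [-0.3 -0.3  1.1] w 0.997
delta mm [ 0.9 -0.6  1.9] turn 0.04
```

View pics/s21.png

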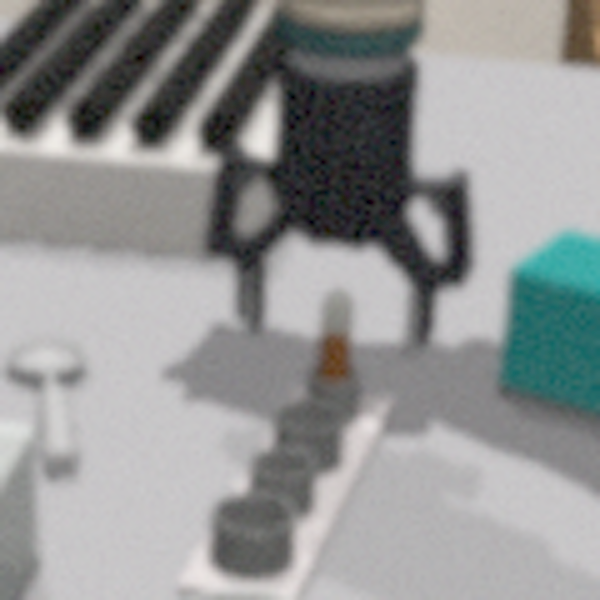

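```bash
python3 -m pendant '[[[0.002,0,0.001,0],[0.002,0,0.001,0],[0.002,0,0.001,0],[0.002,0,0.001,0],[0.002,0,0.001,0],[0.002,0,0.001,0],[0.002,0,0.001,0],[0.002,0,0.001,0],[0.002,0,0.001,0],[0.002,0,0.001,0]]]' 0; python3 d.py h slim 0.041;  python3 -m pendant '[[[0,0,0,0],[0,0,0,0],[0,0,-0.003,0],[0,0,-0.015,0],[0,0,-0.035,0],[0,0,-0.065,0],[0,0,-0.095,0],[0,0,-0.115,0],[0,0,-0.125,0],[0,0,-0.125,0]]]'; python3 d.py p slim 0.163;python3 - <<'E'
from h import *
p=get_image("side"); crop(p,(240,40,360,200),3.7,"s22.png")
E
```

```text
time: 26.95
tool_pos: [0.5128, -0.32, 0.0416]
tcp_rot: [180.0, 0.0, 85.8]
ft_force: [-1.2, -0.4, 3.5]
width: 0.2
t 26.95 pos [ 0.5128 -0.32    0.0416] rot [1.7998e+02 1.0000e-02 8.5830e+01] F [-1.2 -0.4  3.5] w 0.2
delta mm [-0.8 -0.1  0.6] turn -0.0
time: 27.78
tool_pos: [0.5141, -0.3206, 0.1692]
tcp_rot: [179.7, 0.1, 85.8]
ft_force: [1.2, -0.2, -0.5]
width: 0.195
t 27.78 pos [ 0.5141 -0.3206  0.1692] rot [1.7974e+02 1.2000e-01 8.5820e+01] F [ 1.2 -0.2 -0.5] w 0.195
delta mm [645.6 -66.7   4.5] turn 4.79
```

View pics/s22.png

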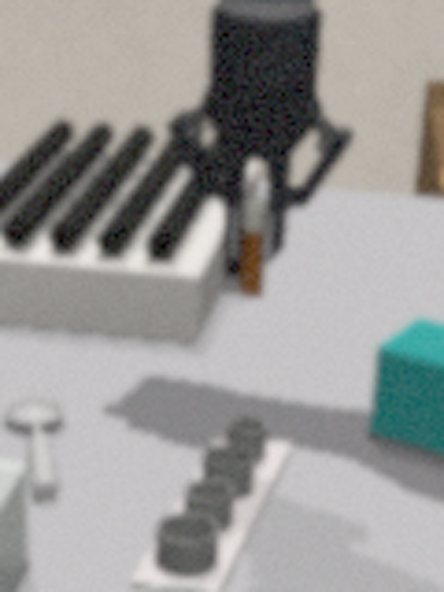

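```bash
python3 -m pendant '[[[0.010,-0.001,0,0.5],[0.036,-0.004,0,1],[0.074,-0.008,0,1.5],[0.114,-0.012,0,2],[0.154,-0.016,0,2.5],[0.194,-0.020,0.001,3],[0.234,-0.024,0.001,3.5],[0.274,-0.028,0.001,4],[0.314,-0.032,0.001,4.79],[0.354,-0.036,0.001,4.79]]]';  python3 d.py p slim 0.163
```

```text
time: 28.67
tool_pos: [0.5004, 0.0382, 0.1637]
tcp_rot: [-179.8, 0.0, 81.0]
ft_force: [1.1, 0.2, -0.8]
width: 0.192
t 28.67 pos [0.5004 0.0382 0.1637] rot [-1.7979e+02  4.0000e-02  8.1010e+01] F [ 1.1  0.2 -0.8] w 0.192
delta mm [285.6 -50.9   0.7] turn -0.02
```

```bash
python3 -m pendant '[[[0.040,-0.007,0,0],[0.080,-0.014,0,0],[0.120,-0.021,0,0],[0.160,-0.028,0,0],[0.200,-0.036,0,0],[0.234,-0.042,0,0],[0.260,-0.046,0,0],[0.276,-0.049,0,0],[0.283,-0.0505,0,0],[0.284,-0.0505,0,0]]]';  python3 d.py p slim 0.0365;   python3 -m pendant '[[[0,0,0,0],[0,0,0,0]]]';  python3 d.py p slim 0.0365
```

```text
time: 29.5
tool_pos: [0.4948, 0.3258, 0.1637]
tcp_rot: [-179.8, 0.1, 81.2]
ft_force: [0.5, 0.4, -0.0]
width: 0.194
t 29.5 pos [0.4948 0.3258 0.1637] rot [-1.7984e+02  7.0000e-02  8.1210e+01] F [ 0.5  0.4 -0. ] w 0.194
delta mm [ 2.600e+00 -1.000e-01  1.272e+02] turn 0.18
time: 29.67
tool_pos: [0.4969, 0.322, 0.1646]
tcp_rot: [-180.0, 0.1, 80.9]
ft_force: [-0.8, -0.3, -0.7]
width: 0.194
t 29.67 pos [0.4969 0.322  0.1646] rot [-1.7996e+02  1.4000e-01  8.0920e+01] F [-0.8 -0.3 -0.7] w 0.194
delta mm [  6.2  -3.  128.1] turn -0.11
```

```bash
python3 -m pendant '[[[0.002,-0.001,0.010,0],[0.004,-0.002,0.035,0],[0.005,-0.002,0.065,0],[0.005,-0.002,0.090,0],[0.005,-0.002,0.108,0],[0.005,-0.002,0.117,0],[0.005,-0.002,0.121,0],[0.005,-0.002,0.121,0],[0.005,-0.002,0.121,0]]]';  python3 d.py p slim 0.0368;  python3 - <<'E'
from h import *
p=get_image("side"); crop(p,(180,180,360,400),2.7,"s23.png")
E
```

```text
time: 30.42
tool_pos: [0.4964, 0.3295, 0.045]
tcp_rot: [179.9, -0.1, 81.0]
ft_force: [0.2, 0.7, -0.6]
width: 0.19
t 30.42 pos [0.4964 0.3295 0.045 ] rot [ 1.7994e+02 -5.0000e-02  8.1000e+01] F [ 0.2  0.7 -0.6] w 0.19
delta mm [-1.6 -1.5  8.2] turn -0.03
```

View pics/s23.png

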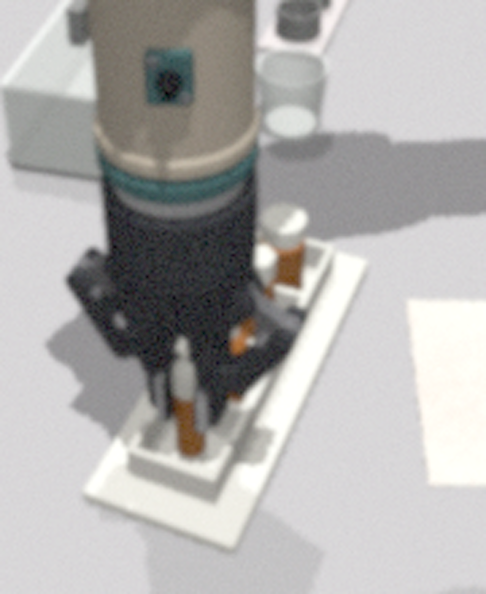

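```bash
python3 -m pendant '[[[-0.001,-0.001,0.002,0],[-0.001,-0.001,0.004,0],[-0.001,-0.001,0.006,0],[-0.001,-0.001,0.0075,0],[-0.001,-0.001,0.0085,0],[-0.001,-0.001,0.0085,0]]]';  python3 d.py p slim 0.037
```

```text
time: 30.97
tool_pos: [0.4948, 0.3288, 0.0375]
tcp_rot: [179.9, -0.0, 81.0]
ft_force: [-2.6, -1.5, 12.7]
width: 0.194
t 30.97 pos [0.4948 0.3288 0.0375] rot [ 1.7995e+02 -1.0000e-02  8.1040e+01] F [-2.6 -1.5 12.7] w 0.194
delta mm [-0.6 -0.   0.5] turn 0.01
```

```bash
python3 -m pendant '[[[0,0,0,0],[0,0,0,0],[0,0,0,0],[0,0,0,0],[0,0,-0.001,0],[0,0,-0.01,0],[0,0,-0.035,0],[0,0,-0.070,0],[0,0,-0.108,0],[0,0,-0.145,0]]]' 1;  python3 d.py 0.6696 -0.021 0.18 90.3;  python3 - <<'E'
from h import *
p=get_image("side"); crop(p,(180,150,360,400),2.4,"s24.png"); 
E
```

```text
time: 31.8
tool_pos: [0.4942, 0.3285, 0.1828]
tcp_rot: [-180.0, 0.0, 81.1]
ft_force: [1.5, 0.9, -0.3]
width: 1.0
t 31.8 pos [0.4942 0.3285 0.1828] rot [-1.7997e+02  1.0000e-02  8.1050e+01] F [ 1.5  0.9 -0.3] w 1.0
delta mm [-317.9  227.6    2.8] turn -9.25
```

View pics/s24.png

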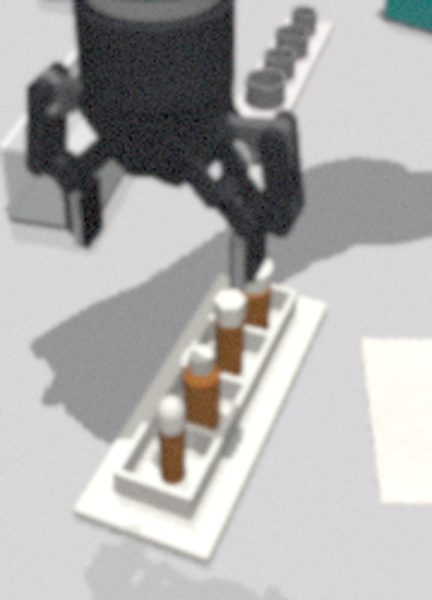

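```bash
python3 -m pendant '[[[-0.010,0.007,0,-0.5],[-0.035,0.025,0,-1.5],[-0.068,0.048,0,-3],[-0.101,0.072,0,-4.5],[-0.134,0.096,0,-6],[-0.167,0.119,0,-7],[-0.200,0.143,0,-8],[-0.230,0.165,0.001,-9.2],[-0.255,0.182,0.002,-9.2],[-0.275,0.197,0.002,-9.2]]]' 1; python3 d.py 0.6696 -0.021 0.18 90.3
```

```text
time: 32.68
tool_pos: [0.647, 0.0222, 0.1789]
tcp_rot: [180.0, 0.1, 90.1]
ft_force: [0.0, 0.1, -0.0]
width: 1.0
t 32.68 pos [0.647  0.0222 0.1789] rot [1.7999e+02 9.0000e-02 9.0050e+01] F [ 0.   0.1 -0. ] w 1.0
delta mm [-43.2  22.5  -1. ] turn -0.25
```

```bash
python3 -m pendant '[[[-0.015,0.008,0,-0.2],[-0.030,0.016,0,-0.2],[-0.040,0.021,0,-0.2],[-0.043,0.0225,0,-0.2],[-0.043,0.0225,0,-0.2],[-0.043,0.0225,0,-0.2]]]'; python3 d.py 0.6696 -0.021 0.088 90.3; python3 - <<'E'
from h import *
p=get_image("side"); crop(p,(140,60,340,270),2.8,"s25.png"); 
p=get_image("top"); crop(p,(190,60,390,200),4,"t25.png"); 
E
```

```text
time: 33.18
tool_pos: [0.6686, -0.0153, 0.1789]
tcp_rot: [-180.0, -0.1, 90.5]
ft_force: [0.7, -0.4, -0.1]
width: 1.0
t 33.18 pos [ 0.6686 -0.0153  0.1789] rot [-1.7997e+02 -6.0000e-02  9.0500e+01] F [ 0.7 -0.4 -0.1] w 1.0
delta mm [-5.8  1.  90.9] turn 0.2
```

View pics/s25.png

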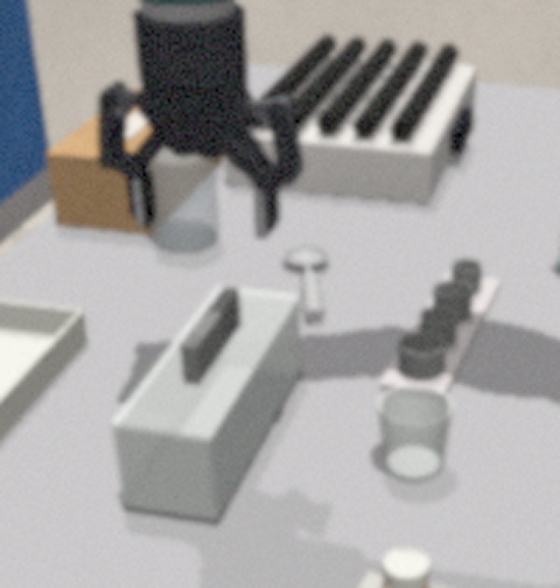

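View pics/t25.png

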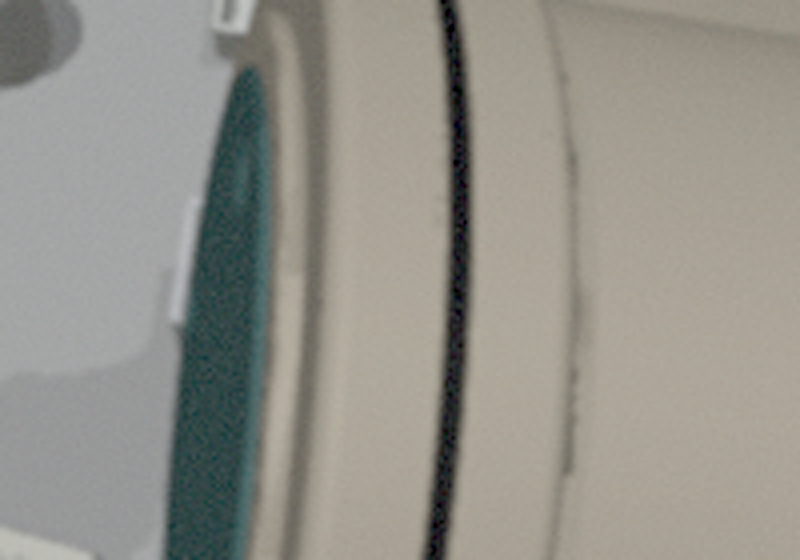

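```bash
python3 -m pendant '[[[-0.003,0.001,0.008,0],[-0.005,0.001,0.028,0],[-0.005,0.001,0.050,0],[-0.005,0.001,0.068,0],[-0.005,0.001,0.079,0],[-0.005,0.001,0.085,0],[-0.005,0.001,0.088,0],[-0.005,0.001,0.088,0],[-0.005,0.001,0.088,0]]]'; python3 d.py 0.6696 -0.021 0.088 90.3; python3 - <<'E'
from h import *
p=get_image("side"); crop(p,(140,60,340,270),2.8,"s26.png"); 
E
```

```text
time: 34.03
tool_pos: [0.6708, -0.0214, 0.0917]
tcp_rot: [179.9, -0.0, 90.4]
ft_force: [0.6, -0.3, -0.3]
width: 1.004
t 34.03 pos [ 0.6708 -0.0214  0.0917] rot [179.91  -0.    90.44] F [ 0.6 -0.3 -0.3] w 1.004
delta mm [ 0.5 -1.2  3.7] turn 0.14
```

View pics/s26.png

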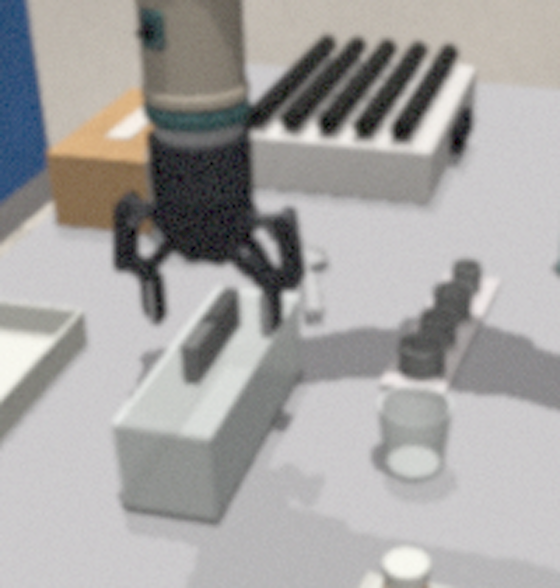

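```bash
python3 -m pendant '[[[0,-0.001,0.003,0],[0,-0.001,0.003,0],[0,-0.001,0.003,0],[0,-0.001,0.003,0],[0,-0.001,0.003,0],[0,-0.001,0.003,0],[0,-0.001,0.003,0],[0,-0.001,0.003,0],[0,-0.001,0.003,0],[0,-0.001,0.003,0]]]' 0;python3 -m pendant '[[[0,0,0,0],[0,0,0,0]]]'; python3 d.py 0.6696 -0.021 0.088 90.3; python3 - <<'E'
from h import *
p=get_image("side"); crop(p,(140,60,340,270),2.8,"s27.png"); 
E
```

```text
time: 34.92
tool_pos: [0.6688, -0.0217, 0.0876]
tcp_rot: [-180.0, -0.0, 90.4]
ft_force: [-0.1, 0.0, -2.1]
width: 0.152
time: 35.08
tool_pos: [0.6688, -0.0216, 0.0876]
tcp_rot: [-180.0, 0.0, 90.4]
ft_force: [0.4, 0.8, -1.6]
width: 0.153
t 35.08 pos [ 0.6688 -0.0216  0.0876] rot [-179.97    0.     90.44] F [ 0.4  0.8 -1.6] w 0.153
delta mm [ 0.6  0.8 -0.4] turn 0.14
```

View pics/s27.png

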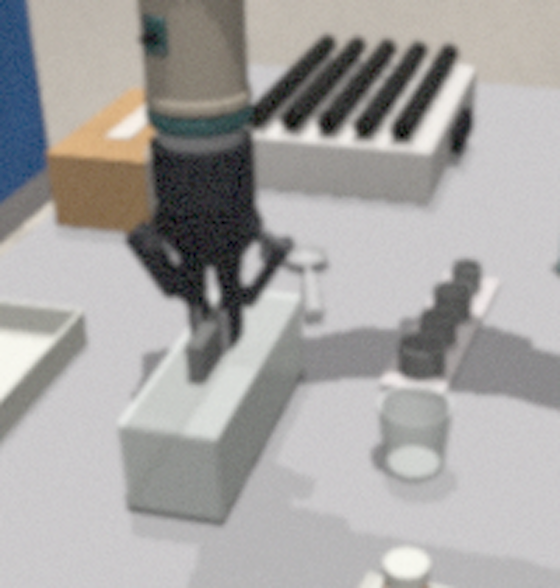

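```bash
python3 -m pendant '[[[0,0,-0.003,0],[0,0,-0.010,0],[0,0,-0.022,0],[0,0,-0.040,0],[0,0,-0.062,0],[0,0,-0.084,0],[0,0,-0.104,0],[0,0,-0.118,0],[0,0,-0.125,0],[0,0,-0.125,0]]]'; python3 - <<'E'
from h import *
p=get_image("side"); crop(p,(140,40,340,270),2.6,"s28.png"); 
from d import *
delta(qt[0],qt[1],.21,90+np.degrees(qt[2]))
E
```

```text
time: 35.97
tool_pos: [0.6704, -0.0215, 0.2158]
tcp_rot: [179.7, 0.0, 90.4]
ft_force: [0.3, 0.6, -2.7]
width: 0.152
t 36.02 pos [ 0.6695 -0.0216  0.2141] rot [1.7988e+02 1.0000e-02 9.0430e+01] F [-0.1  0.3 -2.6] w 0.154
delta mm [ 277.1 -184.4    3.7] turn 9.4
```

View pics/s28.png

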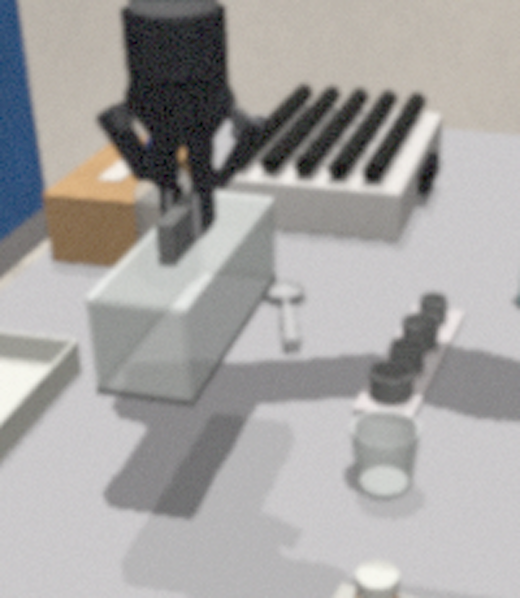

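```bash
python3 -m pendant '[[[0.006,-0.004,0,0.3],[0.018,-0.012,0,1],[0.038,-0.025,0,2],[0.062,-0.041,0,3],[0.088,-0.058,0,4],[0.114,-0.076,0,5],[0.140,-0.093,0,6],[0.166,-0.110,0,7],[0.192,-0.128,0,8],[0.216,-0.144,0,9]]]'; python3 - <<'E'
from d import *
delta(qt[0],qt[1],.21,90+np.degrees(qt[2]))
E
```

```text
time: 36.85
tool_pos: [0.5207, 0.1949, 0.2117]
tcp_rot: [-179.8, 0.0, 81.4]
ft_force: [0.9, 0.6, -2.0]
width: 0.15
t 36.85 pos [0.5207 0.1949 0.2117] rot [-1.7984e+02  4.0000e-02  8.1440e+01] F [ 0.9  0.6 -2. ] w 0.15
delta mm [ 53.  -46.    1.8] turn 0.41
```

```bash
python3 -m pendant '[[[0.016,-0.014,0,0.4],[0.030,-0.026,0,0.4],[0.042,-0.036,0,0.4],[0.049,-0.042,0,0.4],[0.052,-0.045,0,0.4],[0.053,-0.046,0,0.4],[0.053,-0.046,0,0.4],[0.053,-0.046,0,0.4]]]'; python3 - <<'E'
from d import *
delta(qt[0],qt[1],.21,90+np.degrees(qt[2]))
p=get_image("side"); crop(p,(160,120,360,400),2.1,"s29.png"); pickle.dump(p,open("s29.pkl","wb"))
p=get_image("top"); crop(p,(70,100,270,250),4,"t29.png"); pickle.dump(p,open("t29.pkl","wb"))
E
```

```text
time: 37.52
tool_pos: [0.4864, 0.2513, 0.2126]
tcp_rot: [180.0, 0.1, 80.9]
ft_force: [-0.5, 0.8, -2.4]
width: 0.151
t 37.52 pos [0.4864 0.2513 0.2126] rot [1.7999e+02 5.0000e-02 8.0940e+01] F [-0.5  0.8 -2.4] w 0.151
delta mm [ 2.3 -3.8  2.6] turn -0.09
```

View pics/s29.png

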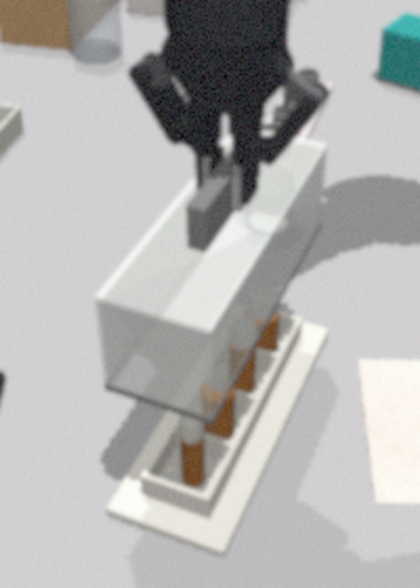

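View pics/t29.png

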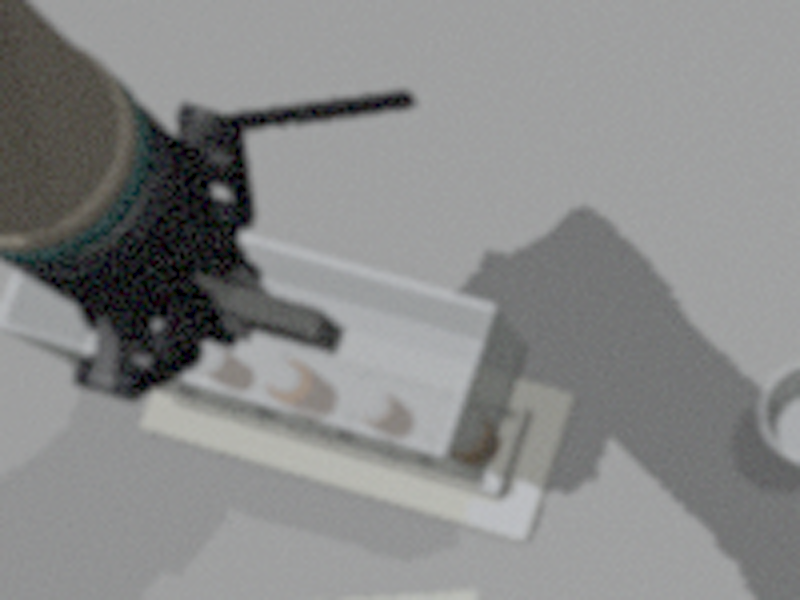

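```bash
python3 - <<'E'
from d import *
T2=pickle.load(open("t29.pkl","rb"));S2=pickle.load(open("s29.pkl","rb"))
zb=.125; P=rect(.038,.113,zb+.081)
tt=[(x/4+69.5,y/4+99.5) for x,y in [(497,303),(445,457)]]
ss=[(x/2.1+159.5,y/2.1+119.5) for x,y in [(97,298),(213,332),(327,146)]]
q0=np.array([.4864,.2513,np.radians(-9.06)])
# idx: 0 far-left(+x,+y),1 far-right,2 near-right,3 near-left
ot=[(T2,1,tt[0]),(T2,2,tt[1])]; os_=[(S2,0,ss[0]),(S2,3,ss[1]),(S2,2,ss[2])]
fit("top",P,ot,q0); fit("side",P,os_,q0); q=fit("both",P,ot+os_,q0)
def edge(P): return np.concatenate([np.linspace(P[i],P[(i+1)%4],40) for i in range(4)])
E_=np.concatenate([tf(q,edge(P)),tf(q,edge(rect(.038,.113,zb))),tf(q,edge(rect(.007,.05,zb+.116))),tf(qt,edge(rect(.047,.122,.01))),tf(qt,edge(rect(.027,.102,.032)))])
crop(T2,(70,100,270,250),4,"t29b.png",proj(T2,E_));crop(S2,(160,120,360,400),2.1,"s29b.png",proj(S2,E_))
E
```

```text
top [ 0.4859  0.252  -0.1539] -8.82 res [[-0.1, 0.3], [0.1, -0.3]]
side [ 0.4857  0.2535 -0.1542] -8.83 res [[-0.3, 0.4], [0.0, -0.1], [0.3, -0.7]]
both [ 0.4859  0.2528 -0.1534] -8.79 res [[-0.5, 0.2], [-0.4, -0.4], [-0.1, 0.0], [0.1, -0.5], [0.2, -1.0]]
```

View pics/t29b.png

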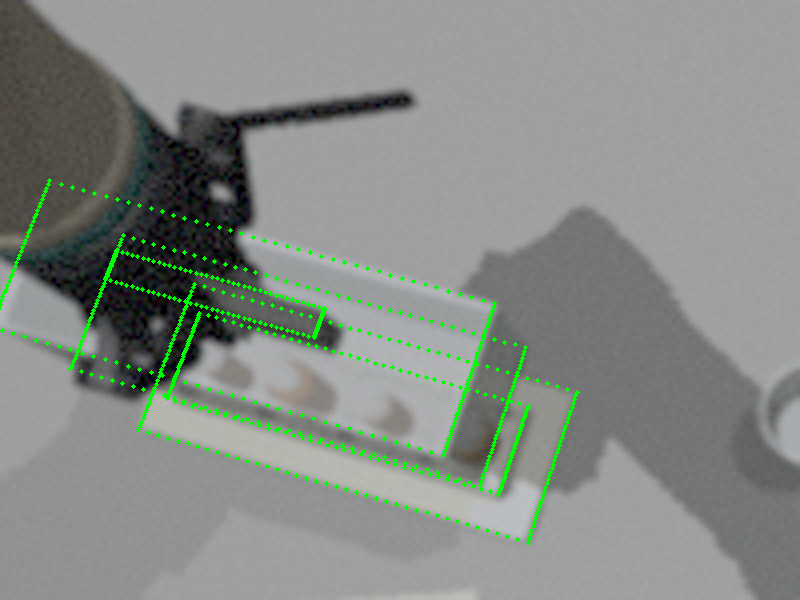

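View pics/s29b.png

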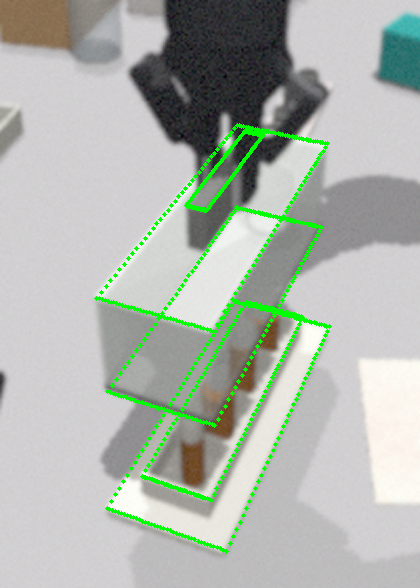

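```bash
python3 -m pendant '[[[0.001,-0.001,0.003,0],[0.001,-0.003,0.012,0],[0.001,-0.003,0.028,0],[0.001,-0.003,0.045,0],[0.001,-0.003,0.060,0],[0.001,-0.003,0.072,0],[0.001,-0.003,0.079,0],[0.001,-0.003,0.081,0],[0.001,-0.003,0.081,0],[0.001,-0.003,0.081,0]]]'; python3 - <<'E'
from d import *
delta(.4835,.2526,.0976,90+np.degrees(qt[2]))
p=get_image("side"); crop(p,(160,120,360,400),2.1,"s30.png"); pickle.dump(p,open("s30.pkl","wb"))
p=get_image("top"); crop(p,(70,100,270,250),4,"t30.png"); pickle.dump(p,open("t30.pkl","wb"))
E
```

```text
time: 38.45
tool_pos: [0.4833, 0.2542, 0.1321]
tcp_rot: [180.0, -0.0, 81.0]
ft_force: [0.0, 0.6, -1.3]
width: 0.151
t 38.45 pos [0.4833 0.2542 0.1321] rot [ 1.7997e+02 -3.0000e-02  8.1030e+01] F [ 0.   0.6 -1.3] w 0.151
delta mm [-1.6  0.4 34.5] turn 0.0
```

View pics/s30.png

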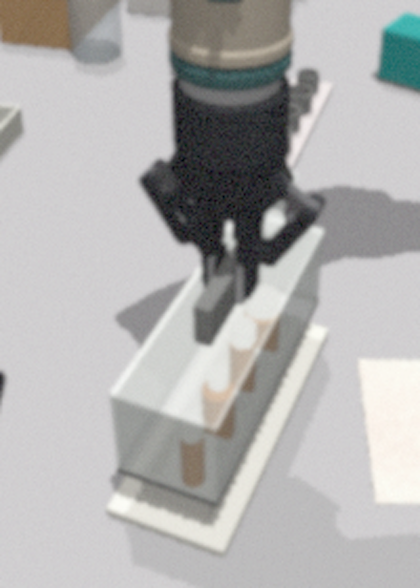

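View pics/t30.png

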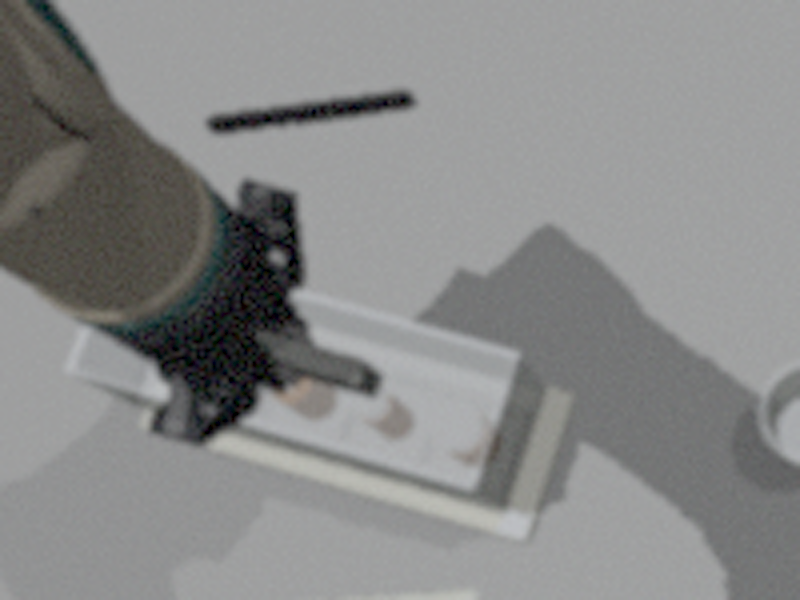

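Cover sits over the vials, with an even margin visible. Lowering slowly, watching the force.

```bash
python3 -m pendant '[[[-0.0015,0,0.003,0],[-0.0015,0,0.008,0],[-0.0015,0,0.013,0],[-0.0015,0,0.018,0],[-0.0015,0,0.022,0],[-0.0015,0,0.026,0],[-0.0015,0,0.028,0],[-0.0015,0,0.029,0],[-0.0015,0,0.029,0]]]'; python3 d.py .4835 .2526 .0976 81.03; python3 - <<'E'
from d import *
p=get_image("side"); crop(p,(160,150,360,400),2.3,"s31.png")
p=get_image("top"); crop(p,(70,100,270,250),4,"t31.png")
E
```

```text
time: 39.3
tool_pos: [0.4827, 0.2525, 0.1025]
tcp_rot: [-180.0, 0.0, 81.0]
ft_force: [-0.2, -0.3, -2.5]
width: 0.153
t 39.3 pos [0.4827 0.2525 0.1025] rot [-1.7998e+02  1.0000e-02  8.1040e+01] F [-0.2 -0.3 -2.5] w 0.153
delta mm [0.2 0.8 4.9] turn 0.01
```

View pics/s31.png

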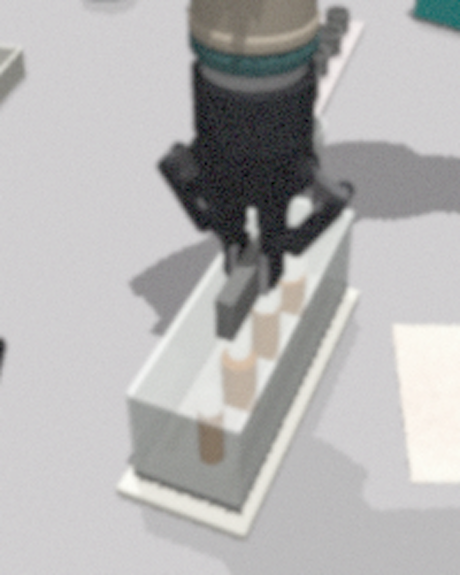

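View pics/t31.png

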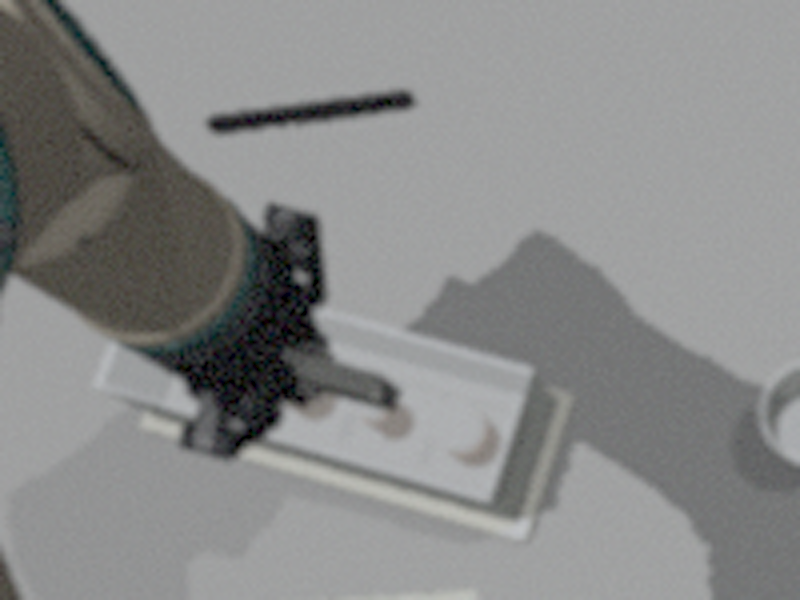

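```bash
python3 -m pendant '[[[0,0.0005,0.001,0],[0,0.0005,0.002,0],[0,0.0005,0.003,0],[0,0.0005,0.004,0],[0,0.0005,0.005,0],[0,0.0005,0.0055,0],[0,0.0005,0.0055,0]]]'; python3 d.py .4835 .2526 .0976 81.03
```

```text
time: 39.98
tool_pos: [0.4834, 0.2524, 0.0975]
tcp_rot: [180.0, 0.0, 81.0]
ft_force: [0.1, -0.7, -0.5]
width: 0.153
t 39.98 pos [0.4834 0.2524 0.0975] rot [179.99   0.    81.03] F [ 0.1 -0.7 -0.5] w 0.153
delta mm [ 0.2  0.1 -0.1] turn 0.0
```

```bash
python3 -m pendant '[[[0,0,0.0005,0],[0,0,0.001,0],[0,0,0.001,0]]]'; python3 d.py .4835 .2526 .0976 81.03
```

```text
time: 40.23
tool_pos: [0.4837, 0.2523, 0.0974]
tcp_rot: [179.9, -0.0, 81.0]
ft_force: [0.0, -2.1, 7.5]
width: 0.156
t 40.23 pos [0.4837 0.2523 0.0974] rot [179.94  -0.    81.02] F [ 0.  -2.1  7.5] w 0.156
delta mm [ 0.3 -0.3 -0.2] turn -0.01
```

Seated at the expected height (bottom at 10 mm). Letting go.

```bash
python3 -m pendant '[[[0,0,0,0],[0,0,0,0],[0,0,0,0],[0,0,0,0],[0,0,0,0],[0,0,-0.010,0],[0,0,-0.030,0],[0,0,-0.060,0],[0,0,-0.095,0],[0,0,-0.130,0]]]' 1; python3 -m pendant '[[[-0.03,0,0,0],[-0.07,0,0,0],[-0.11,0,0,0],[-0.15,0,0,0],[-0.19,0,0,0],[-0.23,0,0,0],[-0.26,0,0,0],[-0.28,0,0,0],[-0.29,0,0,0],[-0.29,0,0,0]]]'; python3 - <<'E'
from d import *
p=get_image("side"); crop(p,(160,150,360,400),2.3,"s32.png"); pickle.dump(p,open("s32.pkl","wb"))
p=get_image("top"); crop(p,(70,100,270,250),4,"t32.png"); pickle.dump(p,open("t32.pkl","wb"))
E
```

```text
time: 41.07
tool_pos: [0.4827, 0.2522, 0.2281]
tcp_rot: [-179.9, 0.0, 81.1]
ft_force: [1.0, -1.2, 0.8]
width: 0.997
time: 41.9
tool_pos: [0.4378, -0.0361, 0.2268]
tcp_rot: [180.0, 0.0, 80.8]
ft_force: [-0.2, 0.2, 0.4]
width: 1.004
```

View pics/s32.png

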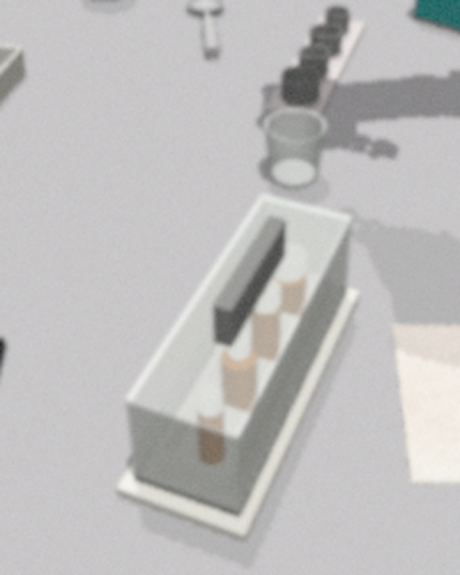

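View pics/t32.png

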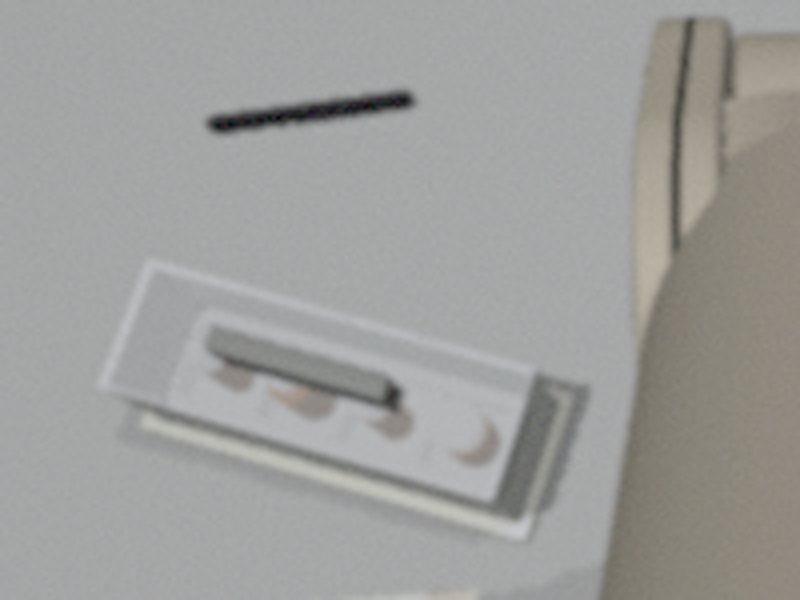

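```bash
python3 - <<'E'
from d import *
T2=pickle.load(open("t32.pkl","rb"));S2=pickle.load(open("s32.pkl","rb"))
P=rect(.038,.113,.091)
tt=[(x/4+69.5,y/4+99.5) for x,y in [(150,262),(537,370),(494,503),(100,388)]]
ss=[(x/2.3+159.5,y/2.3+149.5) for x,y in [(129,402),(263,197),(351,217),(238,440)]]
ot=[(T2,i,tt[i]) for i in range(4)]; os_=[(S2,i,ss[i]) for i in range(4)]
fit("top",P,ot,qt); fit("side",P,os_,qt); q=fit("both",P,ot+os_,qt); print(qt)
def edge(P): return np.concatenate([np.linspace(P[i],P[(i+1)%4],40) for i in range(4)])
E_=np.concatenate([tf(q,edge(P)),tf(q,edge(rect(.038,.113,.01))),tf(q,edge(rect(.007,.05,.126)))])
crop(T2,(70,100,270,250),4,"t32b.png",proj(T2,E_));crop(S2,(160,150,360,400),2.3,"s32b.png",proj(S2,E_))
E
```

```text
top [ 0.4826  0.2522 -0.1568] -8.98 res [[0.0, -0.2], [0.1, 0.1], [-0.2, -0.1], [0.0, 0.3]]
side [ 0.4829  0.2554 -0.1535] -8.8 res [[-1.4, 0.1], [-0.4, -0.7], [0.7, 0.2], [0.8, -0.1]]
both [ 0.4828  0.2538 -0.1546] -8.86 res [[-0.7, -0.3], [-0.6, -0.2], [-0.8, -0.4], [-0.7, 0.2], [-1.0, -0.8], [-0.1, -1.2], [0.9, -0.3], [1.0, -1.0]]
[ 0.48304338  0.25412561 -0.15654833]
```

View pics/t32b.png

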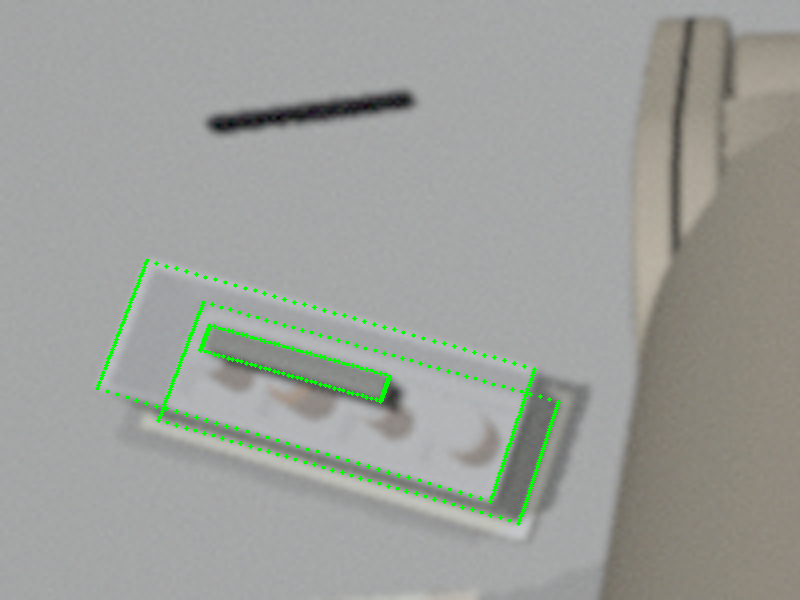

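View pics/s32b.png

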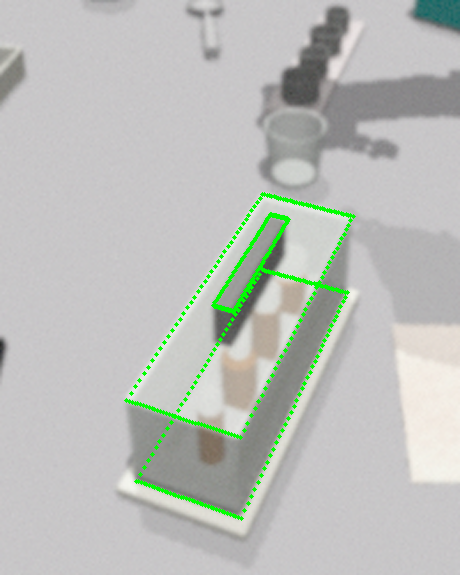

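The fit puts the cover within 2 mm and 0.2° of the tray centre, fully down. Handing in.

```bash
python3 -c "
from bench import *
s=state();print(s['time'],s['ft_force'],s['qd'].round(2));print(finish_job())"
```

```text
42.0 [-0.30198157  0.2157182   0.49173942] [-1.48  0.3  -0.71 -0.01 -0.09 -0.15 -0.05]
the job is handed in; nothing more can be done
None
```

I packed all four vials in reverse order and set the clear cover over them; the job was handed in at 42.0 s of the 109 s allowed. From the robot's right to left, the tray pockets hold jar, narrow, bottle and slim.

**Vials:** each one met its pocket floor at the expected height, with about 11–13 N of contact force. After each release the picture showed the vial standing upright.

**Cover:** it met the tray's base plate at the expected height, about 10 mm up. After letting go, the fit to both pictures put it within about 2 mm and 0.2° of the tray's centre. The top and side cameras differ by about 3 mm in y, which is inside the 8 mm play. The arm then moved about 0.3 m clear and touched nothing.

No check failed. While I was gripping the cover it shifted about 4 mm, so I measured it again before lowering it.

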